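# Shake a stray ornament out of the slotted box into the galley

### The job

A stray metal ornament is shut in the flat wooden box with the slotted end, which lies on the sloping desk. Pick the box up by its grip, hold it slot end down low over the steel galley and shake it until the ornament slips out through the slot and lies in the galley. Then lay the box gently back on the desk as it was, foot against the ledge and slot end uppermost, and let go, without disturbing the composing stick, the ink tin and the picture block between the two.

Things in the scene. Friction and masses are not known exactly. Their poses are not given: they have to be found in the camera images.
- slotbox: Flat closed box of pale wood with brass corners: 164 long (x), 80 wide (y), 34 mm high (z); all walls 7 mm, hollow inside 150 x 66 x 20 mm; about 0.28 kg. A dark batten grip stands along the middle of its lid. Origin: centre of the underside; x points out of the slotted end, z out of the lid. At the start it lies on the sloping desk, x up the slope, its plain end against the ledge.
- slot_mouth (a point): Centre of the slot on the outer face of the box's +x end, 82 mm ahead of the box's origin (x) and 15 mm above its underside (z); axes as the box's. The slot is 33 wide (y) and 16 mm high, flush with the inner floor, midway across the 66 mm wide inside.
- box_grip (a point): Middle of the box's dark batten grip, 53 mm above the centre of the box's underside; axes as the box's. The batten is 100 long (x), 20 thick (y) and rises 34 mm from the lid to 68 mm above the underside. Its 20 mm thickness is taken between the fingers (closing along y).
- ornament: Dark smooth metal bar 72 long (x), 26 wide (y), 10 mm thick, about 0.13 kg, friction on wood about 0.2; origin: centre of one flat face. It lies flat and lengthwise in the box, off the middle, at the end away from the slot, and cannot stand or turn crosswise. It leaves end on through the middle only; else it stops beside the slot until brisk shakes of some cm, or sideways rocking, line it up.
- galley: Fixed shallow steel tray lined with paper, 190 (x) by 220 mm (y) outside, rims 22 mm high and 4 mm thick, floor 4 mm above the bench. Origin: on the bench at the middle of its near (-x) edge, so that its centre lies at x = +95 mm. Turned by up to 0.3 rad. It stands to the left or right of the desk.
- desk: Fixed wooden sloping desk, top 200 wide (y), 220 mm long (x), at 30 degrees, low end towards the robot, turned by up to 0.3 rad. Origin: on the slope at the middle of its low end, against the ledge, 45 mm above the bench; x up the slope, z square to it. The ledge stands 16 mm proud. The box lying home has its origin at x = 82 mm, z = 0, anywhere within 40 mm of the middle line.
- composing_stick: Bystander to be left alone: steel composing stick, an L-section tray 180 x 52 x 17 mm, lying between desk and galley; origin under its middle.
- ink_tin: Bystander to be left alone: round metal ink tin, 86 mm across, 62 mm high; origin under its middle.
- picture_block: Bystander to be left alone: copper-faced wooden printing block 85 x 60 x 22 mm; origin under its middle.
Things that resemble listed ones, but are neither listed nor needed, are in the scene too. Leave any purple look-alike of the slotbox alone.

How it is judged (in metres and radians):
On the way, in this order (a step that is already met when the one before it is completed fails the run):
1. the slotted box has been lifted clear of the desk with the ornament still inside (z of slotbox in the frame of desk above 0.05 m and x of ornament in the frame of slotbox between -0.08 and 0.07 m), for 0.1 s.
2. the ornament has come out of the box and lies in the galley (x of ornament in the frame of galley between 0.004 and 0.186 m and y of ornament in the frame of galley between -0.106 and 0.106 m and height (world z) of ornament below 0.03 m and linear speed of ornament below 0.05 m/s), for 0.2 s.
At the end, for the whole second after the job is handed in: The ornament lies at rest inside the galley's rims. The slotted box lies at rest, released, flat on the sloping desk (within 8 mm and 0.1 rad), its foot within 15 mm of the ledge, slot end up the slope within 0.2 rad, its middle within 70 mm of the desk's middle line (x of ornament in the frame of galley between 0.004 and 0.186 m and y of ornament in the frame of galley between -0.106 and 0.106 m and height (world z) of ornament below 0.03 m and x of slotbox in the frame of desk between 0.07 and 0.098 m and y of slotbox in the frame of desk between -0.07 and 0.07 m and z of slotbox in the frame of desk between -0.006 and 0.008 m and x of slot_mouth in the frame of desk above 0.13 m and angle between the x axis of slotbox and the x axis of desk, either way round below 0.2 rad and angle between the z axis of slotbox and the z axis of desk, either way round below 0.1 rad and angle between slotbox's own z axis and vertical below 0.8 rad and linear speed of each of slotbox, ornament below 0.02 m/s and angular speed of slotbox below 0.1 rad/s); the robot touches nothing.
It fails at once if the ornament falls outside the galley (height (world z) of ornament below 0.03 m and not (x of ornament in the frame of galley between 0.004 and 0.186 m and y of ornament in the frame of galley between -0.106 and 0.106 m)).
It fails at once if the ornament comes out of the slot more than about 150 mm above the galley (x of ornament in the frame of slotbox above 0.1 m and height (world z) of ornament above 0.16 m).
It fails at once if the composing stick, ink tin or picture block is pushed more than 30 mm (distance of any of composing_stick, ink_tin, picture_block from where it was at the start of the episode above 0.03 m).
It fails at once if the box is dropped or thrown onto the desk (z of slotbox in the frame of desk between -0.02 and 0.012 m and x of slotbox in the frame of desk between -0.05 and 0.25 m and y of slotbox in the frame of desk between -0.14 and 0.14 m and linear speed of slotbox above 0.4 m/s).
It also fails if it takes over 51 s, if anything falls off the work surface, if the arm or the gripper's body presses on something with over 40 N, if the wrist force passes 120 N, or if a joint passes its speed limit or range.

### The arm

A 6-joint arm with a two-finger parallel gripper is mounted at the origin on the work surface. World frame = base frame: x ahead of the robot, y to its left, z up, the work surface at z = 0. Lengths are in m, angles in degrees, forces in N, time in s.
With the tool pointing down it reaches from about 0.4 to 0.825 m from the base axis. Payload 7 kg.
Tool frame: the origin (TCP) lies midway between the tips of the shut fingers; the grasp point (between the pads) lies 19 mm behind it; z points along the fingers, y is the direction in which the jaws open and shut (so a half turn about z gives the same grasp; the last joint's range is limited). The gripper opens to 88 mm and grips with 3 to 60 N. Pads are 19 mm wide; open, the fingers measure 130 mm over their backs; the gripper's body (78 mm by 193 mm) begins 47 mm behind the grasp point.
Start: joints at [-49.154, 20.546, 0.682, 0, -70.136, -16.507], TCP at [0.278, -0.615, 0.194] pointing down, gripper open.
Joint ranges: [-176.03, 176.03], [-82.01, 121.73], [-58.28, 71.71], [-173.87, 95.51], [-174.79, -0.11], [-173.66, 173.66]. Speed limits (degrees/s): [136.94, 136.94, 172.46, 180, 180, 180].

### API

Orientations are given as [roll, pitch, yaw] about the fixed x, y, z axes, in that order (R = Rz(yaw) Ry(pitch) Rx(roll)).
In Python, from plant import sensors, cams, job gives the robot as it stands.
- The arm moves only by the tool move_arm, never from a script. Its argument "commands" is a list of rows, each a list of 7 numbers: the finger opening in cm, from 0 to 8.76, then the shift along the tool's x, y, z in cm, then the turn, a rotation vector about the tool's x, y, z in rad. In form: [[hand, x, y, z, wx, wy, wz], ...]. A call has exactly 8 rows; each row is the pose to reach, as a shift and turn from the pose commanded when the call began, along the tool's axes at that moment; what a row does not reach only later rows make up. A row lasts 1/8 s, in which the tool goes at most 62.5 mm and 10.7 degrees, less where a joint would pass 70% of its speed; a pose out of reach is approached as far as the arm can. A call with a gripper value outside its range is refused whole. The fingers move at their own pace and stop on an object; the grip force is fixed at half the most. Time passes only in rows, so rows that repeat a pose let the fingers close, or fill a call up. It gives the time, the measured TCP pose, the force and the opening at its end, in the units of the state.
- sensors.get_obs(): the state, without advancing time (a new reading comes with each control period).
- cams.snapshot(name): name is "scene" or "side" or "wrist"; returns a dict with "frame" (384x512x3 uint8, red, green, blue), "camera_matrix" (3x3 intrinsics, pixels), "R" (3x3) and "t" (3): a world point X has camera coordinates R X + t. Camera axes: x right, y down, z forward; pixel columns grow to the right and rows downward; lengths in m; the calibration is good to about 2 mm. A picture is of the moment at which its call begins. There is no depth.
- job.close_job(): hands the job in, once; it reports no verdict.
The state is a dict: "clock": time; "joint_pos": joint angles; "qvel": joint speeds; "tau": joint torques, N m; "tool_pos": TCP position; "orientation": TCP orientation; "force": force on the tool from outside, world axes, zero at the start; "moment": the same for the moment, N m; "opening": finger opening in m.
Only numpy, scipy, OpenCV 4.12 (cv2) and the standard library are available. Lean on these libraries where they do the work, as an engineer would, in place of code of your own. Each camera call takes 0.05 s, during which the arm holds its last target.

## Working session

There is one attempt and no reset: what is moved stays moved. The work goes in short steps, Python scripts to look and compute and a tool call to move; the robot and the scene stay as the last step left them, time stands still between calls to the robot, and variables do not carry over. Pictures are saved under pics/ and viewed, and the job is handed in when it is done.

Besides the shell and the picture viewer there is one more tool, called after "Call:" as name(argument=value, ...), one argument or row to a line, values as JSON. move_arm: Moves the arm, as the interface text tells. Its arguments: {"type":"object","properties":{"commands":{"type":"array"}},"required":["commands"]}

```bash
ls; mkdir -p pics; python3 - <<'E'
from plant import sensors,cams,job
import cv2
print(sensors.get_obs())
for n in ["scene","side","wrist"]:
    s=cams.snapshot(n); cv2.imwrite(f"pics/{n}0.png",s["frame"][:,:,::-1])
    print(n,s["camera_matrix"].tolist(),s["R"].tolist(),s["t"].tolist())
E
```

```text
pics
{'clock': 0.0, 'joint_pos': array([-4.91537466e+01,  2.05940996e+01,  6.33956140e-01, -1.97006828e-02,
       -7.01354612e+01, -1.65084040e+01]), 'qvel': array([ 0.05735986,  0.06449258,  0.05543016,  0.06375155,  0.01141846,
       -0.02854026]), 'tau': array([ 1.55980331e-03, -5.82714736e+01,  2.93058157e+01,  6.99683771e+00,
        6.84496423e-03, -1.33444414e-04]), 'tool_pos': array([ 0.27794181, -0.6145285 ,  0.19269536]), 'orientation': array([ 1.79903074e+02, -9.41297452e-03, -1.55668852e+02]), 'force': array([-0.61854997,  0.94887559, -0.26804181]), 'moment': array([ 0.03838985, -0.06146571, -0.02174047]), 'opening': 0.08764581427080712}
scene [[436.4428344038305, 0.0, 252.33811176738286], [0.0, 436.4428344038305, 191.69150455703942], [0.0, 0.0, 1.0]] [[-0.6771838237239919, 0.7357943599529915, 0.005359920514442676], [0.5558351505527083, 0.5163054773844447, -0.6515181804315737], [-0.4821507588883394, -0.4382183404242549, -0.7586140862251438]] [0.30239770797890797, -0.2786795871262966, 1.641495177107711]
side [[465.4682540166334, 0.0, 255.90579744273384], [0.0, 465.4682540166334, 194.0571028285164], [0.0, 0.0, 1.0]] [[-0.8721205844464133, -0.4887036636271815, -0.0239669635585531], [-0.2600436259432704, 0.5044421902389501, -0.8233561740299318], [0.41446712630934057, -0.7118334115959304, -0.5670186904719945]] [0.5413199385647782, 0.20762463775036882, 1.1711948801894951]
wrist [[319.5321617640671, 0.0, 255.5307728831557], [0.0, 319.5321617640671, 194.3229067019154], [0.0, 0.0, 1.0]] [[-0.41230022645203146, 0.9110473032129595, 0.001155238502958607], [0.8745036482177115, 0.3954059899153176, 0.2808869388081296], [0.2554444998850392, 0.1168200087634085, -0.9597401695412152]] [0.6743002873863198, -0.03509607504194453, 0.3908711357296515]
```

View pics/scene0.png

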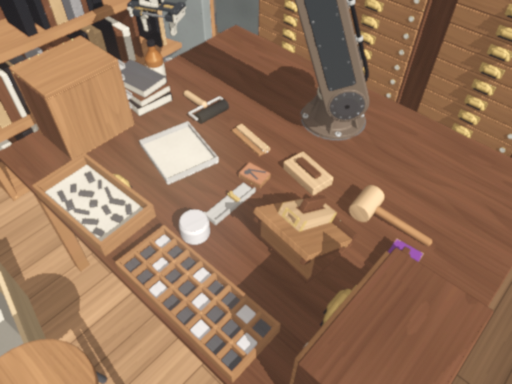

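View pics/side0.png

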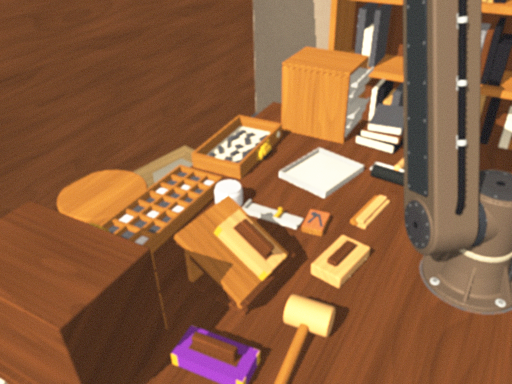

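View pics/wrist0.png

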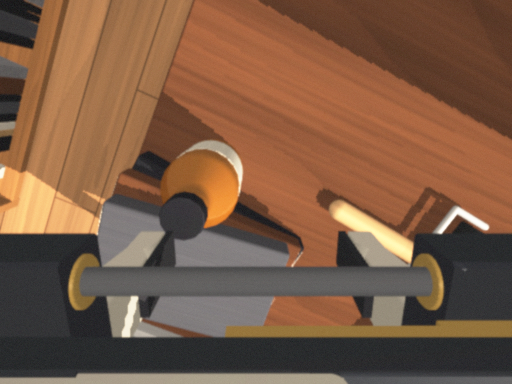

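```bash
python3 - <<'E'
import cv2
a=cv2.imread('pics/scene0.png');b=cv2.imread('pics/side0.png')
cv2.imwrite('pics/sc_c.png',cv2.resize(a[180:280,235:365],None,fx=6,fy=6,interpolation=cv2.INTER_CUBIC))
cv2.imwrite('pics/si_c.png',cv2.resize(b[190:310,165:300],None,fx=5,fy=5,interpolation=cv2.INTER_CUBIC))
cv2.imwrite('pics/sc_g.png',cv2.resize(a[115:255,130:270],None,fx=4,fy=4,interpolation=cv2.INTER_CUBIC))
cv2.imwrite('pics/si_g.png',cv2.resize(b[140:250,200:380],None,fx=4,fy=4,interpolation=cv2.INTER_CUBIC))
E
```

```text
(no output)
```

View pics/sc_c.png

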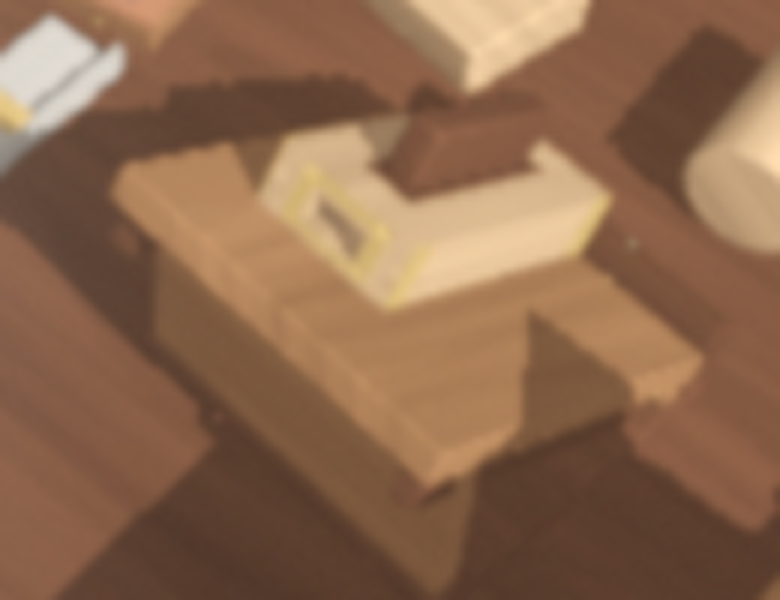

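View pics/si_c.png

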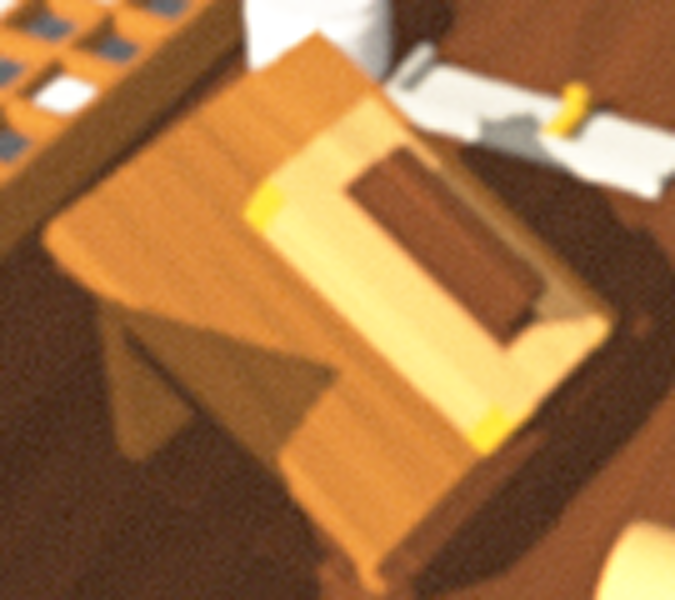

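View pics/sc_g.png

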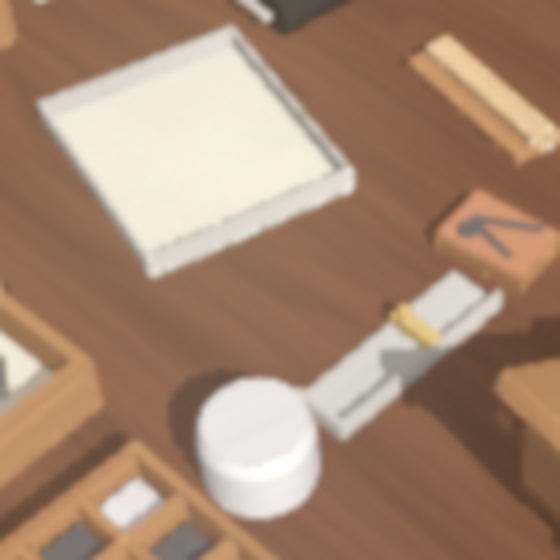

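View pics/si_g.png

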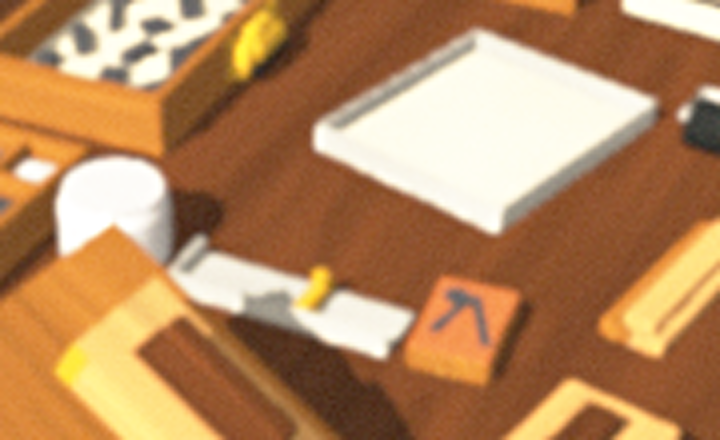

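```bash
cat > h.py <<'E'
import numpy as np,cv2
from scipy.spatial.transform import Rotation as Ro
K={'scene':np.array([[436.4428344,0,252.3381],[0,436.4428344,191.6915],[0,0,1]]),'side':np.array([[465.468254,0,255.9058],[0,465.468254,194.0571],[0,0,1]])}
RR={'scene':np.array([[-0.6771838237239919, 0.7357943599529915, 0.005359920514442676], [0.5558351505527083, 0.5163054773844447, -0.6515181804315737], [-0.4821507588883394, -0.4382183404242549, -0.7586140862251438]]),
'side':np.array([[-0.8721205844464133, -0.4887036636271815, -0.0239669635585531], [-0.2600436259432704, 0.5044421902389501, -0.8233561740299318], [0.41446712630934057, -0.7118334115959304, -0.5670186904719945]])}
T={'scene':np.array([0.30239770797890797, -0.2786795871262966, 1.641495177107711]),'side':np.array([0.5413199385647782, 0.20762463775036882, 1.1711948801894951])}
def P(c): return K[c]@np.c_[RR[c],T[c]]
def ray(c,uv):
    o=-RR[c].T@T[c]; d=RR[c].T@np.linalg.inv(K[c])@np.array([*uv,1.]); return o,d
def plane(c,uv,z=None,p=None,n=None):
    if p is None: p=np.array([0,0,z]); n=np.array([0,0,1.])
    o,d=ray(c,uv); return o+d*((p-o)@n)/(d@n)
def tri(us,ui):
    x=cv2.triangulatePoints(P('scene'),P('side'),np.array(us,float),np.array(ui,float))[:,0]; return x[:3]/x[3]
def proj(c,X):
    x=P(c)@np.r_[X,1]; return x[:2]/x[2]
sc=lambda u,v:(235+u/6,180+v/6)
si=lambda u,v:(165+u/5,190+v/5)
E
python3 - <<'E'
from h import *
np.set_printoptions(precision=4,suppress=True)
print('tri high',tri(sc(118,180),si(318,35)),tri(sc(430,485),si(45,232)))
for n,a,b in [('slotL',sc(283,140),si(372,97)),('slotR',sc(408,235),si(248,212)),('footR',sc(607,195),si(480,450))]: print(n,tri(a,b))
for q in [(318,35),(45,232)]: print('side z155',plane('side',si(*q),.155))
for q in [(118,165),(430,465)]: print('scene z155',plane('scene',sc(*q),.155))
g=lambda u,v:(130+u/4,115+v/4); g2=lambda u,v:(200+u/4,140+v/4)
for q in [(40,105),(232,30),(355,175),(150,260)]: print('gal scene',plane('scene',g(*q),.022))
for q in [(316,130),(482,32),(657,103),(497,220)]: print('gal side',plane('side',g2(*q),.022))
E
```

```text
tri high [0.6113 0.1585 0.1459] [0.6405 0.3567 0.1452]
slotL [0.5505 0.2029 0.1555]
slotR [0.5601 0.2879 0.1506]
footR [0.4244 0.3096 0.073 ]
side z155 [0.604 0.168 0.155]
side z155 [0.6321 0.3633 0.155 ]
scene z155 [0.6111 0.1588 0.155 ]
scene z155 [0.6398 0.356  0.155 ]
gal scene [ 0.5859 -0.4033  0.022 ]
gal scene [ 0.4054 -0.3556  0.022 ]
gal scene [ 0.4596 -0.1414  0.022 ]
gal scene [ 0.6391 -0.1932  0.022 ]
gal side [ 0.6379 -0.1899  0.022 ]
gal side [ 0.5799 -0.4081  0.022 ]
gal side [ 0.4    -0.3601  0.022 ]
gal side [ 0.4534 -0.1362  0.022 ]
```

```bash
cat >> h.py <<'E'
import json,os
def rpy(r): return Ro.from_euler('xyz',r,degrees=True)
def getcmd():
    c=json.load(open('cmd.json')); return np.array(c['p']),Ro.from_quat(c['q'])
def setcmd(p,R): json.dump({'p':list(map(float,p)),'q':list(R.as_quat())},open('cmd.json','w'))
def row(p,R):
    p0,R0=getcmd(); return np.r_[R0.inv().apply(np.array(p)-p0)*100,(R0.inv()*R).as_rotvec()]
def upd(last):   # advance commanded by the last row sent (x..wz)
    p0,R0=getcmd(); l=np.array(last,float); setcmd(p0+R0.apply(l[:3]/100),R0*Ro.from_rotvec(l[3:]))
def plan(p,R,via=None,n=8):
    """straight interpolation rows from commanded pose; prints rounded rows"""
    from scipy.spatial.transform import Slerp
    p0,R0=getcmd(); S=Slerp([0,1],Ro.concatenate([R0,R]))
    d=np.linalg.norm(p-p0)/.0625; a=np.degrees((R0.inv()*R).magnitude())/10.7
    print('rows needed',round(max(d,a),1))
    for k in range(1,n+1): print(np.round(row(p0+(p-p0)*k/n,S(k/n)),2).tolist())
desk_yaw=np.radians(-8.3)
def deskR(y=None): return Ro.from_euler('z',desk_yaw if y is None else y)*Ro.from_euler('y',-30,degrees=True)
flip=Ro.from_euler('x',180,degrees=True)   # box axes -> tool axes with x same
E
python3 - <<'E'
from h import *
np.set_printoptions(precision=4,suppress=True)
setcmd([.278,-.615,.194],rpy([180,0,-155.66]))
from plant import cams
o=lambda u,s:u
s6=lambda u,v:(235+(u+.5)/6-.5,180+(v+.5)/6-.5); i5=lambda u,v:(165+(u+.5)/5-.5,190+(v+.5)/5-.5)
for n,a,b in [('slotL',s6(283,140),i5(372,97)),('slotR',s6(408,235),i5(248,212)),('footR',s6(607,195),i5(480,450))]: print(n,tri(a,b))
# desk frame from slotbox lid mid
R=deskR(); print(R.as_matrix())
# current tool x for desk grip
Rt=R*flip; print(Rt.as_euler('xyz',degrees=True), Rt.as_matrix())
lid=np.mean([tri(s6(283,140),i5(372,97)),tri(s6(408,235),i5(248,212))],0)
print('box origin',lid-R.apply([.082,0,.034]),'foot est',tri(s6(607,195),i5(480,450))-R.apply([-.082,-(-.04),.034]))
w=cams.snapshot('wrist'); c=-w['R'].T@w['t']; print('cam in tool',getcmd()[1].inv().apply(c-getcmd()[0]), (w['R']@getcmd()[1].as_matrix()))
E
```

```text
slotL [0.5514 0.2024 0.1567]
slotR [0.561  0.2875 0.1517]
footR [0.4253 0.3089 0.074 ]
[[ 0.857   0.1444 -0.4948]
 [-0.125   0.9895  0.0722]
 [ 0.5     0.      0.866 ]]
[180.  -30.   -8.3] [[ 0.857  -0.1444  0.4948]
 [-0.125  -0.9895 -0.0722]
 [ 0.5     0.     -0.866 ]]
box origin [0.5028 0.2527 0.0838] foot est [0.5066 0.2566 0.0856]
cam in tool [ 0.0758  0.0001 -0.1903] [[ 0.0002  1.     -0.0009]
 [-0.9597 -0.0001 -0.2809]
 [-0.2809  0.0009  0.9597]]
```

```bash
python3 - <<'E'
from h import *
p=np.array([.53,-.2,.30]);plan(p,rpy([180,0,-85]))
E
```

```text
rows needed 8.0
[-5.01, 3.43, -1.32, -0.0, 0.0, -0.15]
[-10.02, 6.86, -2.65, 0.0, 0.0, -0.31]
[-15.02, 10.28, -3.97, 0.0, 0.0, -0.46]
[-20.03, 13.71, -5.3, 0.0, 0.0, -0.62]
[-25.04, 17.14, -6.62, 0.0, 0.0, -0.77]
[-30.05, 20.57, -7.95, 0.0, 0.0, -0.92]
[-35.06, 24.0, -9.27, 0.0, 0.0, -1.08]
[-40.06, 27.43, -10.6, -0.0, 0.0, -1.23]
```

Call:
move_arm(
  commands=[
    [8.7,-5,3.4,-1.3,0,0,-0.15],
    [8.7,-10,6.9,-2.6,0,0,-0.31],
    [8.7,-15,10.3,-4,0,0,-0.46],
    [8.7,-20,13.7,-5.3,0,0,-0.62],
    [8.7,-25,17.1,-6.6,0,0,-0.77],
    [8.7,-30,20.6,-8,0,0,-0.92],
    [8.7,-35,24,-9.3,0,0,-1.08],
    [8.7,-40,27.4,-10.6,0,0,-1.23],
  ],
)

```text
clock: 1.2
tool_pos: [0.5303, -0.1986, 0.3003]
orientation: [-180.0, -0.0, -84.9]
force: [0.9, -0.3, 0.1]
opening: 0.0871
```

```bash
python3 - <<'E'
from h import *
upd([-40,27.4,-10.6,0,0,-1.23])
np.set_printoptions(precision=4,suppress=True)
from plant import sensors
s=sensors.get_obs();print(s['joint_pos'],s['tool_pos'],s['orientation'],s['clock'],getcmd()[0])
o=np.array([.504,.255,.086]);R=deskR();plan(o+R.apply([0,0,.19]),R*flip)
E
```

```text
[ -0.7317   7.3289  -3.1399   0.0021 -79.5051   5.845 ] [ 0.5303 -0.1986  0.3003] [-179.9742   -0.0047  -84.8863] 1.2 [ 0.5295 -0.2005  0.3   ]
rows needed 7.8
[-5.97, 1.0, 0.62, 0.04, 0.06, -0.16]
[-11.94, 1.99, 1.24, 0.09, 0.11, -0.33]
[-17.91, 2.99, 1.85, 0.13, 0.17, -0.49]
[-23.88, 3.99, 2.47, 0.18, 0.22, -0.65]
[-29.85, 4.98, 3.09, 0.22, 0.28, -0.82]
[-35.82, 5.98, 3.71, 0.26, 0.33, -0.98]
[-41.79, 6.98, 4.33, 0.31, 0.39, -1.15]
[-47.76, 7.97, 4.95, 0.35, 0.44, -1.31]
```

Call:
move_arm(
  commands=[
    [8.7,-6,1,0.6,0.04,0.06,-0.16],
    [8.7,-12,2,1.2,0.09,0.11,-0.33],
    [8.7,-18,3,1.9,0.13,0.17,-0.49],
    [8.7,-24,4,2.5,0.18,0.22,-0.65],
    [8.7,-30,5,3.1,0.22,0.28,-0.82],
    [8.7,-36,6,3.7,0.26,0.33,-0.98],
    [8.7,-42,7,4.3,0.31,0.39,-1.15],
    [8.7,-47.8,8,5,0.35,0.44,-1.31],
  ],
)

```text
clock: 2.2
tool_pos: [0.4085, 0.2714, 0.25]
orientation: [-179.9, -30.0, -7.9]
force: [1.1, 1.1, -0.6]
opening: 0.0872
```

```bash
python3 - <<'E'
from h import *
upd([-47.8,8,5,.35,.44,-1.31])
np.set_printoptions(precision=4,suppress=True)
from plant import sensors,cams
s=sensors.get_obs();print(s['joint_pos'],s['tool_pos'],s['orientation'],s['clock'],getcmd()[0],getcmd()[1].as_euler('xyz',degrees=True))
w=cams.snapshot('wrist');np.savez('w1.npz',**{k:np.array(v) for k,v in w.items()});cv2.imwrite('pics/w1.png',w['frame'][:,:,::-1])
E
```

```text
[ 80.9673 -10.7895 -47.0985  35.8771 -58.5405 -19.2963] [0.4085 0.2714 0.25  ] [-179.9364  -30.0021   -7.8661] 2.2 [0.4097 0.2691 0.25  ] [-179.9768  -29.8919   -8.2719]
```

View pics/w1.png

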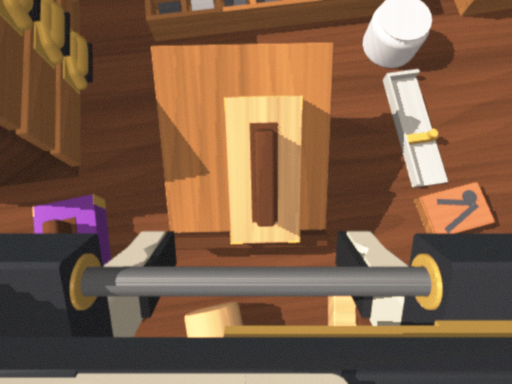

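```bash
python3 - <<'E'
from h import *
np.set_printoptions(precision=4,suppress=True)
w=np.load('w1.npz');K['w']=w['camera_matrix'];RR['w']=w['R'];T['w']=w['t']
f=w['frame'];hsv=cv2.cvtColor(f,cv2.COLOR_RGB2HSV)
print(hsv[200,240],hsv[200,190],hsv[170,263])
m=((hsv[...,1]<130)&(hsv[...,2]>150)&(hsv[...,0]<30)).astype(np.uint8)
m[:, :205]=0;m[:, 315:]=0;m[250:]=0;m[:90]=0
q=cv2.findContours(m,cv2.RETR_EXTERNAL,2)[0];q=max(q,key=cv2.contourArea);print(cv2.contourArea(q),cv2.approxPolyDP(q,6,True)[:,0].tolist(),cv2.minAreaRect(q))
R=deskR();o=np.array([.437,.285,.045]);n=R.apply([0,0,1])
def dk(uv,z): return R.inv().apply(plane('w',uv,p=o+n*z,n=n)-o)
for q in [(224,97),(302,96),(230,244),(300,242)]: print('lid',dk(q,.034))
for q in [(152,45),(333,43),(168,233),(327,229)]: print('desk',dk(q,0))
for q in [(251,123),(277,123),(252,224),(275,227)]: print('bat',dk(q,.068))
print('tcp in desk',R.inv().apply(np.array([.4085,.2714,.25])-o))
E
```

```text
[ 21 108 252] [ 13 161 224] [ 11 151 125]
10101.5 [[301, 96], [225, 99], [232, 242], [298, 239], [292, 221]] ((264.16705322265625, 169.1878662109375), (145.37596130371094, 76.31465911865234), 88.9583740234375)
lid [0.1594 0.0165 0.034 ]
lid [ 0.1609 -0.0647  0.034 ]
lid [-0.0079  0.0129  0.034 ]
lid [-0.0045 -0.0702  0.034 ]
desk [ 0.2137  0.0978 -0.    ]
desk [ 0.217  -0.1004  0.    ]
desk [-0.0091  0.0958  0.    ]
desk [-0.0017 -0.1092 -0.    ]
bat [ 0.1353 -0.0123  0.068 ]
bat [ 0.1355 -0.0373  0.068 ]
bat [ 0.0313 -0.0137  0.068 ]
bat [ 0.0282 -0.038   0.068 ]
tcp in desk [ 0.0798 -0.0176  0.1907]
```

```bash
sed -i 's/radians(-8.3)/radians(-6.9)/' h.py; python3 - <<'E'
from h import *
Rn=deskR(np.radians(-8.3));o=np.array([.437,.285,.045]);b=o+Rn.apply([.080,-.0257,.002])
R=deskR();print('box',b); json.dump(b.tolist(),open('box.json','w'))
s=[.4085,.2714,.25]
for z in [.09,.039]: plan(b+R.apply([0,0,z]),R*flip,n=1)
print(np.degrees((getcmd()[1].inv()*rpy([-179.9364,-30.0021,-7.8661])).as_rotvec()))
E
```

```text
box [0.50085688 0.24971225 0.08673205]
rows needed 1.6
[-0.09, 0.72, 9.79, 0.01, 0.0, -0.02]
rows needed 2.4
[-0.08, 0.66, 14.89, 0.01, 0.0, -0.02]
[ 0.24294841  0.10991549 -0.35171022]
```

Call:
move_arm(
  commands=[
    [5.5,0,0.7,2,0.01,0,-0.02],
    [5.5,0,0.7,4,0.01,0,-0.02],
    [5.5,0,0.7,6,0.01,0,-0.02],
    [5.5,0,0.7,8,0.01,0,-0.02],
    [5.5,0,0.7,9.5,0.01,0,-0.02],
    [5.5,0,0.7,9.8,0.01,0,-0.02],
    [5.5,0,0.7,9.8,0.01,0,-0.02],
    [5.5,0,0.7,9.8,0.01,0,-0.02],
  ],
)

```text
clock: 3.25
tool_pos: [0.4572, 0.2556, 0.1654]
orientation: [-180.0, -29.9, -7.0]
force: [0.3, 0.3, -0.3]
opening: 0.055
```

```bash
python3 - <<'E'
from h import *
upd([0,.7,9.8,.01,0,-.02])
np.set_printoptions(precision=4,suppress=True)
from plant import sensors,cams
s=sensors.get_obs();print(s['joint_pos'],s['tool_pos'],s['orientation'],getcmd()[0],getcmd()[1].as_euler('xyz',degrees=True))
for n in ['wrist','side']:
  w=cams.snapshot(n);np.savez(n+'2.npz',**{k:np.array(v) for k,v in w.items()});cv2.imwrite(f'pics/{n}2.png',w['frame'][:,:,::-1])
b=cv2.imread('pics/side2.png');cv2.imwrite('pics/side2c.png',cv2.resize(b[150:310,165:325],None,fx=3.7,fy=3.7))
E
```

```text
[ 67.5806  -4.0094 -56.0333  48.2796 -40.0877 -22.9496] [0.4572 0.2556 0.1654] [-179.9903  -29.9141   -6.9769] [0.457  0.2552 0.165 ] [179.9375 -29.8915  -6.9502]
```

View pics/wrist2.png

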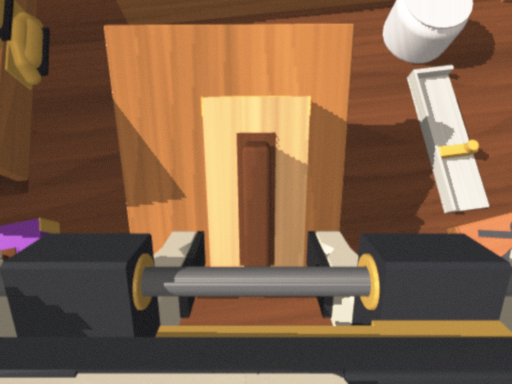

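View pics/side2c.png

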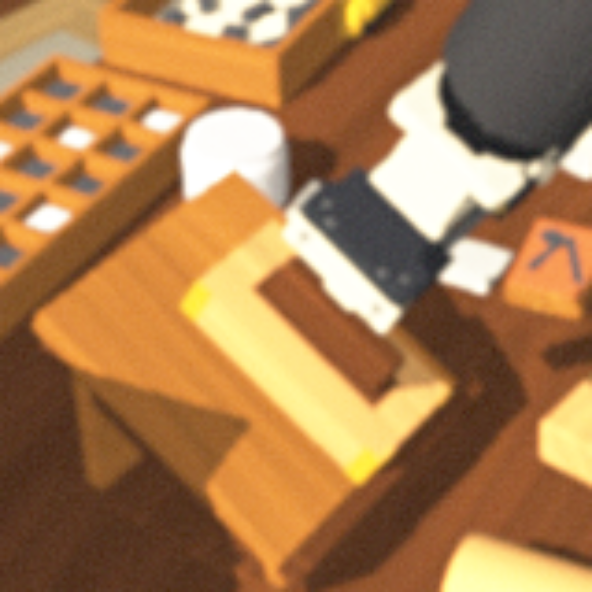

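```bash
cat > fk.py <<'E'
from h import *
from scipy.optimize import least_squares
D=[([-49.1537,20.5941,.63396,-.0197,-70.1355,-16.5084],[.27794,-.61453,.192695],[179.903,-.0094,-155.6689]),
([-0.7317,7.3289,-3.1399,.0021,-79.5051,5.845],[.5303,-.1986,.3003],[-179.9742,-.0047,-84.8863]),
([80.9673,-10.7895,-47.0985,35.8771,-58.5405,-19.2963],[.4085,.2714,.25],[-179.9364,-30.0021,-7.8661]),
([67.5806,-4.0094,-56.0333,48.2796,-40.0877,-22.9496],[.4572,.2556,.1654],[-179.9903,-29.9141,-6.9769])]
def fk(q,x,s4=1,off6=0):
    h,a1,d,L2,L3,e,L6=x; j=np.radians(q)
    B=Ro.from_euler('z',j[0])
    p=np.array([a1,d,h]); U=Ro.from_euler('y',j[1]); p=p+U.apply([0,0,L2])
    F=U*Ro.from_euler('y',-j[2]); p=p+F.apply([L3,0,e])
    W=F*Ro.from_euler('x',s4*j[3])*Ro.from_euler('y',-j[4])  # tool axis = local x
    p=p+W.apply([L6,0,0])
    # tool frame: z = local x ; base choice
    M=W.as_matrix()@np.array([[0,0,1],[0,-1,0],[1,0,0]]).astype(float)
    Rt=Ro.from_matrix(M)*Ro.from_euler('z',np.radians(off6)+SG*j[5])
    return B.apply(p),B*Rt
SG=-1
if __name__=='__main__':
    for s4 in (1,-1):
        for SG in (1,-1):
          for off in (0,90,-90,180):
            e=[np.degrees((fk(q,[0]*7,s4,off)[1].inv()*rpy(r)).magnitude()) for q,_,r in D]
            if max(e)<20: print(s4,SG,off,np.round(e,2))
            
E
python3 fk.py
```

```text
-1 -1 90 [0. 0. 0. 0.]
```

```bash
cat > ik.py <<'E'
from fk import *
def F(q,x): return fk(q,x,-1,90)
_f=lambda x: np.r_[np.concatenate([(F(q,x)[0]-np.array(p))*1000 for q,p,_ in D]), (np.array(x)-[.35,0,.19,.35,.35,0,.2])*.1]
_s=least_squares(_f,[.35,0,.19,.35,.35,0,.2]); X=_s.x
LO=np.array([-176.03,-82.01,-58.28,-173.87,-174.79,-173.66]);HI=np.array([176.03,121.73,71.71,95.51,-.11,173.66])
def ik(p,R,q0):
    def g(q):
        a,b=F(q,X); return np.r_[(a-p)*100,(b.inv()*R).as_rotvec()*10]
    s=least_squares(g,np.clip(q0,LO+.01,HI-.01),bounds=(LO,HI)); return s.x,s.cost
E
python3 - <<'E'
from ik import *
np.set_printoptions(precision=4,suppress=True)
print(X,_f(X)[:12] if 0 else '')
import ik; print(ik._f(X).round(2))
R=deskR();b=np.array(json.load(open('box.json')));q=D[3][0]
for z in [.09,.07,.05,.039]: 
    q,c=ik.ik(b+R.apply([0,0,z]),R*flip,q);print(z,q,c)
E
```

```text
[ 0.0275  0.2209 -0.1891  0.5696  0.2259  0.0582  0.3193] 
[  6.13  -3.03  26.23  -6.29   2.76 -11.03 -11.59   4.11 -26.42  15.26
  -8.7   11.22  -0.03   0.02  -0.04   0.02  -0.01   0.01   0.01]
0.09 [ 69.7733  -3.478  -58.28    48.4156 -39.1797 -26.2219] 0.023999714464036596
0.07 [ 66.5983  -0.2286 -58.28    48.0364 -35.6446 -24.5814] 0.2878334909352353
0.05 [ 63.8048   3.069  -58.28    47.9547 -32.5142 -23.365 ] 0.795091927392162
0.039 [ 62.4139   4.8894 -58.28    48.0731 -30.9385 -22.9071] 1.155726277582651
```

```bash
cat > fk2.py <<'E'
from h import *
from scipy.optimize import least_squares
from fk import D
LO=np.array([-176.03,-82.01,-58.28,-173.87,-174.79,-173.66]);HI=np.array([176.03,121.73,71.71,95.51,-.11,173.66])
def F(q,x):
    h,a1,d,L2,L3,e,L6,w,u,t=x; j=np.radians(q)
    B=Ro.from_euler('z',j[0]); U=Ro.from_euler('y',j[1]); p=np.array([a1,d,h])+U.apply([0,0,L2])
    Fo=U*Ro.from_euler('y',-j[2]); p=p+Fo.apply([L3,0,e])
    G=Fo*Ro.from_euler('x',-j[3]); p=p+G.apply([0,w,u]); W=G*Ro.from_euler('y',-j[4]); p=p+W.apply([L6,0,t])
    M=W.as_matrix()@np.array([[0,0,1],[0,-1,0],[1,0,0.]])
    return B.apply(p),B*Ro.from_matrix(M)*Ro.from_euler('z',np.radians(90)-j[5])
pri=np.array([.3,0,-.1,.4,.4,0,.25,-.1,0,0]); sg=np.array([.1,.05,.1,.15,.15,.05,.1,.1,.05,.03])
def _f(x): return np.r_[np.concatenate([(F(q,x)[0]-np.array(p))*1000 for q,p,_ in D]),(x-pri)/sg]
def fit():
    return least_squares(_f,pri).x
def ik(p,R,q0,X):
    def g(q):
        a,b=F(q,X); return np.r_[(a-p)*100,(b.inv()*R).as_rotvec()*10]
    s=least_squares(g,np.clip(q0,LO+.01,HI-.01),bounds=(LO,HI)); return s.x,s.cost
E
python3 - <<'E'
from fk2 import *
np.set_printoptions(precision=3,suppress=True)
X=fit();print(X,_f(X))
R=deskR();b=np.array(json.load(open('box.json')));q=D[3][0]
for z in [.09,.07,.05,.039]: 
    q,c=ik(b+R.apply([0,0,z]),R*flip,q,X);print(z,q,c)
E
```

```text
Traceback (most recent call last):
NameError: name '_f' is not defined
```

```bash
sed -i 's/_f(/ff(/g;s/(_f,/(ff,/' fk2.py; cat > t1.py <<'E'
from fk2 import *
np.set_printoptions(precision=3,suppress=True)
X=fit();print(X);print(ff(X))
R=deskR();b=np.array(json.load(open('box.json')));q=D[3][0]
for z in [.09,.07,.05,.039]: 
    q,c=ik(b+R.apply([0,0,z]),R*flip,q,X);print(z,q,c)
E
python3 t1.py
```

```text
[ 0.199  0.    -0.     0.601  0.463 -0.     0.411 -0.191  0.    -0.   ]
[-0.034  0.037  0.057  0.037 -0.008 -0.011 -0.013  0.029 -0.081  0.012
 -0.019  0.045 -1.011  0.009  0.997  1.342  0.421 -0.002  1.607 -0.915
  0.    -0.   ]
0.09 [ 67.659  -4.092 -56.321  48.579 -39.995 -23.279] 7.299851358763538e-21
0.07 [ 64.216  -2.182 -57.943  53.233 -36.197 -25.65 ] 8.577727333953123e-29
0.05 [ 61.16    0.151 -58.28   55.986 -33.452 -26.496] 0.012928567925558125
0.039 [ 59.587   1.485 -58.28   57.279 -32.143 -26.811] 0.035877035566599776
```

```bash
cat > t2.py <<'E'
from fk2 import *
np.set_printoptions(precision=1,suppress=True,linewidth=140)
X=fit();np.save('X.npy',X)
rng=np.random.default_rng(0)
def allik(p,R,n=12,seeds=()):
    out=[]
    for s in list(seeds)+[LO+(HI-LO)*rng.random(6) for _ in range(n)]:
        q,c=ik(p,R,s,X)
        if c<1e-6 and not any(np.abs(q-o).max()<2 for o in out): out.append(q)
    return out
def tool(bp,Rb,d,gz=.056):   # box origin pose-> tcp pose, tilted grip d deg about box y at grip point height gz
    Rt=Rb*Ro.from_euler('y',d,degrees=True)*flip
    g=bp+Rb.apply([0,0,gz]); return g+Rt.apply([0,0,.019]),Rt
if __name__=='__main__':
    R=deskR();b=np.array(json.load(open('box.json')))
    for d in (-20,-10,0,10,20,30):
        for q in allik(*tool(b,R,d),n=25): print('desk',d,q, 'margin',np.minimum(q-LO,HI-q).min())
    gc=np.array([.521,-.274,0])
    for d in (-10,0,10,20,30):
      for al in range(-180,180,30):
        Rb=Ro.from_euler('z',al,degrees=True)*Ro.from_euler('y',55,degrees=True)
        h=np.array([np.cos(np.radians(al)),np.sin(np.radians(al)),0])
        mouth=gc-.03*h+[0,0,.095]
        bp=mouth-Rb.apply([.082,0,.015])
        for q in allik(*tool(bp,Rb,d)): print('pour',d,al,q,'margin',np.minimum(q-LO,HI-q).min())
E
time python3 t2.py
```

```text
desk 10 [ 60.1   3.  -48.3  33.1 -35.3  -3.7] margin 9.977352249466456
desk 20 [ 55.6   6.6 -34.8  12.7 -44.6  18.8] margin 23.44443335735418
desk 30 [ 49.1  11.3 -23.   -0.  -55.6  34. ] margin 35.264583133741674
pour -10 -180 [-22.6   2.6 -26.4 -42.  -23.9 -34.2] margin 23.829196273386522
pour -10 -150 [-36.8  12.1 -11.9 -50.7 -57.2   2.3] margin 46.36232970566781
pour -10 -120 [-37.2  22.1   1.1 -45.4 -80.2  20. ] margin 59.347283363831714
pour -10 -90 [-32.1  30.6  12.6 -37.2 -98.   35.6] margin 59.154214935818516
pour -10 -60 [ -24.2   36.7   19.4  -26.  -109.7   53.7] margin 52.3153904678164
pour -10 -30 [ -15.2   39.3   18.3  -11.3 -112.6   75. ] margin 53.426795751639844
pour -10 0 [  -6.2   37.6    8.5    4.5 -105.7   95.6] margin 63.19298666781374
pour -10 30 [  1.9  32.1  -7.4  19.5 -91.8 111.3] margin 50.83705788082083
pour -10 60 [  7.7  23.7 -26.8  35.6 -74.3 121.5] margin 31.458088378301984
pour -10 90 [  6.4  13.5 -46.8  59.2 -54.9 127. ] margin 11.49617283136481
pour 0 -180 [-38.4   4.7 -25.2 -70.8 -32.6   2. ] margin 32.511322276643426
pour 0 -150 [-45.6  15.6 -12.4
[... 2524 characters left out ...]
margin 43.51455222040509
pour 30 -120 [ -53.6   42.4    5.7  -71.3 -105.5   40.4] margin 63.93373385870408
pour 30 -90 [ -43.6   50.9   24.3  -61.9 -125.1   37.7] margin 47.44566670292291
pour 30 -60 [ -31.8   57.8   37.6  -50.7 -142.6   43.2] margin 32.23495524357892
pour 30 -30 [ -17.7   61.8   36.9  -23.5 -147.9   68.7] margin 26.898484461263735
pour 30 0 [  -5.5   59.9   19.5    7.6 -134.4   95.8] margin 40.4329662137319
pour 30 30 [   4.9   53.2   -3.7   27.8 -114.8  104.8] margin 54.62024546762564
pour 30 60 [ 13.   44.5 -29.7  47.1 -95.8 101.5] margin 28.531448401304555
pour 30 90 [ 12.4  35.6 -56.   77.7 -84.7  88.5] margin 2.279016522331659
real	1m57.072s
user	1m42.485s
sys	0m0.401s
```

```bash
python3 - <<'E'
from h import *
np.set_printoptions(precision=3,suppress=True)
# cabinet base & top: scene corners
print('cab base corner scene',[plane('scene',q,0) for q in [(72,158),(135,127),(33,112)]])
print('cab top tri', tri((15,68),(283,63)), tri((125,60),(368,62)),tri((60,95),(352,78)))
print('books',[plane('scene',q,0.05) for q in [(120,65),(170,95),(140,110)]])
print('tray',[plane('scene',q,.05) for q in [(90,155),(155,208),(105,245),(35,188)]])
print('case',[plane('scene',q,.03) for q in [(165,228),(278,325),(235,370),(118,258)]])
E
```

```text
cab base corner scene [array([ 0.785, -0.528,  0.   ]), array([ 0.539, -0.5  ,  0.   ]), array([ 0.749, -0.851,  0.   ])]
cab top tri [ 0.818 -0.618  0.277] [ 0.49  -0.53   0.286] [ 0.633 -0.801  0.104]
books [array([ 0.375, -0.797,  0.05 ]), array([ 0.366, -0.497,  0.05 ]), array([ 0.498, -0.508,  0.05 ])]
tray [array([ 0.754, -0.442,  0.05 ]), array([ 0.751, -0.112,  0.05 ]), array([ 0.927, -0.111,  0.05 ]), array([ 0.951, -0.443,  0.05 ])]
case [array([ 0.77 , -0.047,  0.03 ]), array([0.771, 0.385, 0.03 ]), array([0.921, 0.382, 0.03 ]), array([ 0.924, -0.063,  0.03 ])]
```

```bash
python3 - <<'E'
import cv2
a=cv2.imread('pics/scene0.png');b=cv2.imread('pics/side0.png')
cv2.imwrite('pics/sc_k.png',cv2.resize(a[20:260,0:260],None,fx=2.4,fy=2.4,interpolation=cv2.INTER_CUBIC))
cv2.imwrite('pics/si_k.png',cv2.resize(b[30:200,180:430],None,fx=3,fy=3,interpolation=cv2.INTER_CUBIC))
E
```

```text
(no output)
```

View pics/sc_k.png

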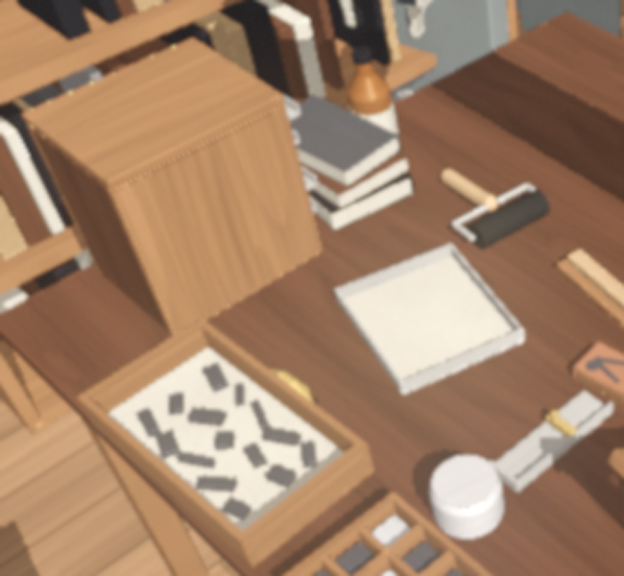

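View pics/si_k.png

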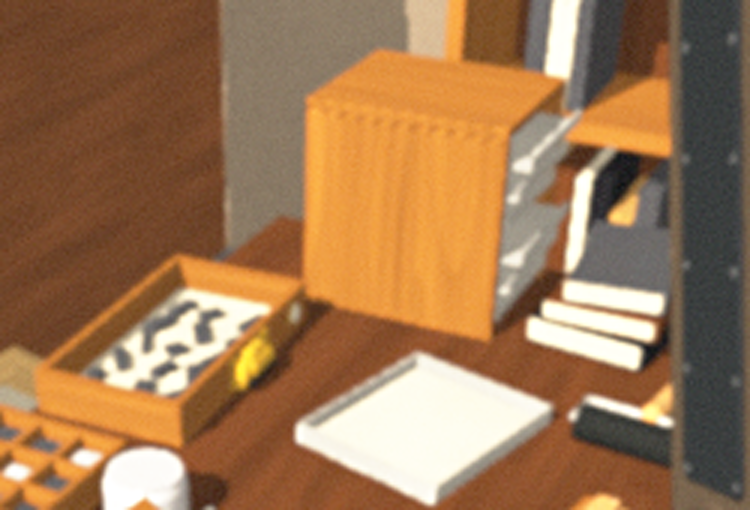

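```bash
cat > t3.py <<'E'
from h import *
from t2 import tool
np.set_printoptions(precision=3,suppress=True)
R=deskR();b=np.array(json.load(open('box.json')))
p,Rt=tool(b,R,12,.060); plan(p,Rt,n=8); print(p,Rt.as_euler('xyz',degrees=True))
E
python3 t3.py
```

```text
rows needed 1.1
[-0.06, 0.0, 0.61, 0.0, -0.03, -0.0]
[-0.12, 0.0, 1.21, 0.0, -0.05, -0.0]
[-0.18, 0.0, 1.82, 0.0, -0.08, -0.0]
[-0.24, 0.01, 2.42, 0.0, -0.1, -0.0]
[-0.3, 0.01, 3.03, 0.0, -0.13, -0.0]
[-0.36, 0.01, 3.64, 0.0, -0.16, -0.0]
[-0.42, 0.01, 4.24, 0.0, -0.18, -0.0]
[-0.47, 0.01, 4.85, 0.0, -0.21, -0.0]
[0.477 0.253 0.121] [180.  -18.   -6.9]
```

Call:
move_arm(
  commands=[
    [5.5,-0.1,0,0.8,0,-0.05,0],
    [5.5,-0.2,0,1.6,0,-0.1,0],
    [5.5,-0.2,0,2.4,0,-0.14,0],
    [5.5,-0.3,0,3.2,0,-0.18,0],
    [5.5,-0.4,0,4,0,-0.21,0],
    [5.5,-0.5,0,4.6,0,-0.21,0],
    [5.5,-0.5,0,4.9,0,-0.21,0],
    [5.5,-0.5,0,4.9,0,-0.21,0],
  ],
)

```text
clock: 4.35
tool_pos: [0.4769, 0.2524, 0.1195]
orientation: [179.9, -17.9, -6.9]
force: [-0.4, -0.3, 0.1]
opening: 0.0551
```

```bash
python3 - <<'E'
from h import *
upd([-.5,0,4.9,0,-.21,0])
np.set_printoptions(precision=4,suppress=True)
from plant import sensors,cams
s=sensors.get_obs();print(s['joint_pos'],s['tool_pos'],s['orientation'],s['force'],getcmd()[0],getcmd()[1].as_euler('xyz',degrees=True))
for n in ['side','wrist']:
  w=cams.snapshot(n);cv2.imwrite(f'pics/{n}3.png',w['frame'][:,:,::-1])
b=cv2.imread('pics/side3.png');cv2.imwrite('pics/side3c.png',cv2.resize(b[150:310,165:325],None,fx=3.7,fy=3.7))
E
```

```text
[ 59.925    3.335  -45.2304  27.6192 -37.5945   1.6378] [0.4769 0.2524 0.1195] [179.9067 -17.8707  -6.9361] [-0.4246 -0.2508  0.1457] [0.4769 0.2527 0.1201] [179.943  -17.8594  -6.9638]
```

View pics/side3c.png

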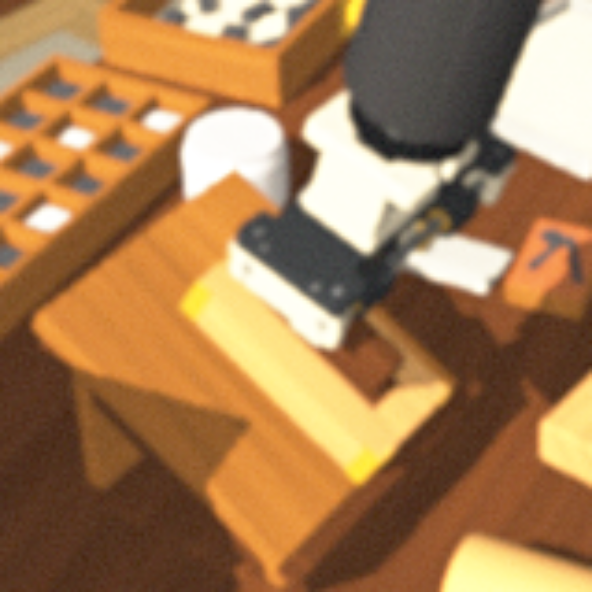

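View pics/wrist3.png

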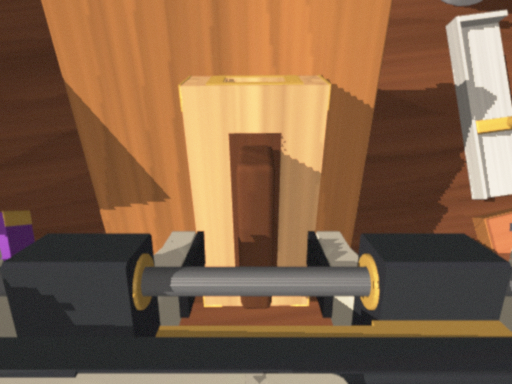

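Call:
move_arm(
  commands=[
    [1.0,0,0,0,0,0,0],
    [1.0,0,0,0,0,0,0],
    [1.0,0,0,0,0,0,0],
    [1.0,0,0,0,0,0,0],
    [1.0,0,0,0,0,0,0],
    [1.0,0,0,0,0,0,0],
    [1.0,0,0,0,0,0,0],
    [1.0,0,0,0,0,0,0],
  ],
)

```text
clock: 5.45
tool_pos: [0.4771, 0.2527, 0.1197]
orientation: [179.9, -17.9, -7.0]
force: [0.4, 0.1, -0.1]
opening: 0.0101
```

```bash
cat > t4.py <<'E'
from h import *
from t2 import tool
np.set_printoptions(precision=3,suppress=True)
R=deskR();b=np.array(json.load(open('box.json')))
p,Rt=tool(b,R,12,.060)
p,Rt=getcmd()
p1=p+R.apply([0,0,.12])+[0,0,.06]; print('lift');plan(p1,Rt)
E
python3 t4.py
```

```text
lift
rows needed 2.8
[-0.09, 0.0, -2.18, 0.0, 0.0, 0.0]
[-0.17, 0.01, -4.36, 0.0, 0.0, 0.0]
[-0.26, 0.01, -6.54, 0.0, 0.0, 0.0]
[-0.34, 0.01, -8.72, 0.0, 0.0, 0.0]
[-0.43, 0.02, -10.9, 0.0, 0.0, 0.0]
[-0.51, 0.02, -13.08, 0.0, 0.0, 0.0]
[-0.6, 0.02, -15.26, 0.0, 0.0, 0.0]
[-0.68, 0.02, -17.44, 0.0, 0.0, 0.0]
```

```bash
python3 - <<'E'
from h import *
from plant import sensors,cams
for n in ['side','wrist','scene']:
  w=cams.snapshot(n);cv2.imwrite(f'pics/{n}4.png',w['frame'][:,:,::-1])
b=cv2.imread('pics/side4.png');cv2.imwrite('pics/side4c.png',cv2.resize(b[150:310,165:325],None,fx=3.7,fy=3.7))
b=cv2.imread('pics/scene4.png');cv2.imwrite('pics/scene4c.png',cv2.resize(b[150:300,205:365],None,fx=4,fy=4))
E
```

```text
(no output)
```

View pics/side4c.png

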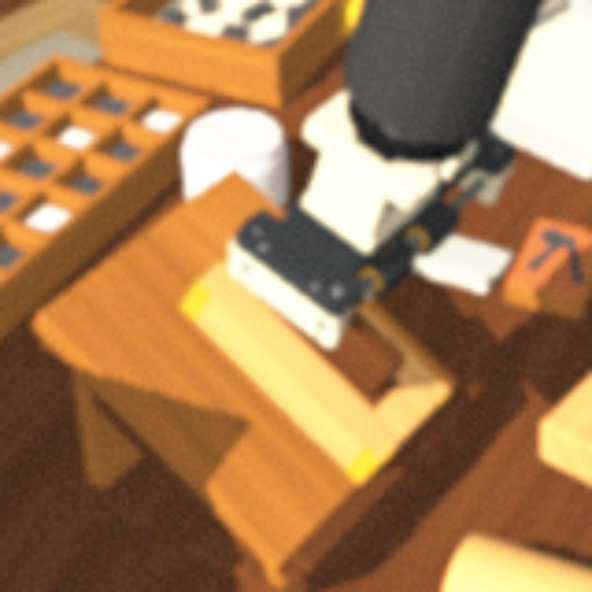

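View pics/wrist4.png

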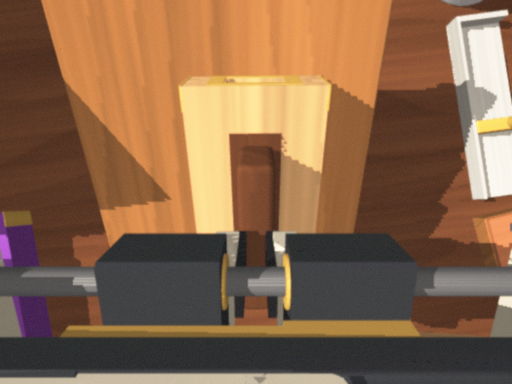

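View pics/scene4c.png

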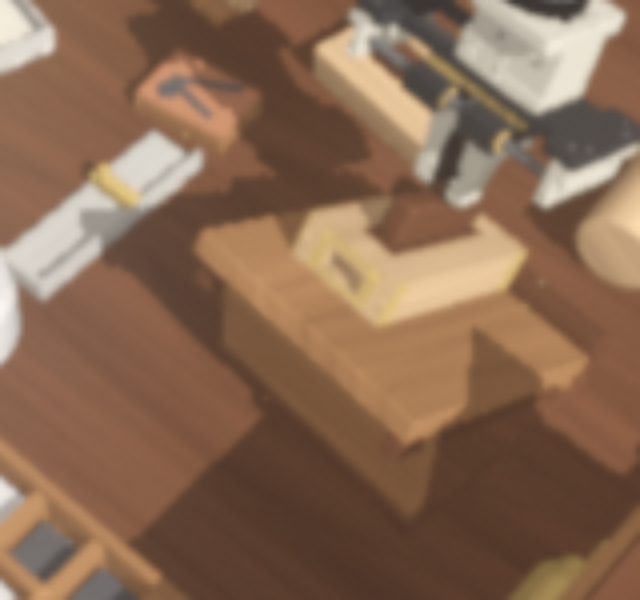

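```bash
python3 - <<'E'
from h import *
t=[.4771,.2527,.1197]
for c in('scene','side'): print(c,proj(c,t))
b=np.array(json.load(open('box.json')));R=deskR()
for l in ([0,0,.068],[.05,0,.068],[-.05,0,.068],[.082,.04,.034],[.082,-.04,.034],[-.082,.04,.034],[-.082,-.04,.034]):
    X=b+R.apply(l);print(l,X.round(3),proj('scene',X).round(1),proj('side',X).round(1))
E
```

```text
scene [312.1781926  205.75711496]
side [255.43540428 240.75178818]
[0, 0, 0.068] [0.467 0.254 0.146] [315.8 197.9] [258.6 233.9]
[0.05, 0, 0.068] [0.51  0.249 0.171] [305.4 200. ] [243.7 219.2]
[-0.05, 0, 0.068] [0.424 0.259 0.121] [325.5 196. ] [273.8 248.8]
[0.082, 0.04, 0.034] [0.559 0.283 0.157] [303.6 221. ] [218.9 225.6]
[0.082, -0.04, 0.034] [0.55  0.204 0.157] [282.5 202.7] [239.4 209.2]
[-0.082, 0.04, 0.034] [0.418 0.3   0.075] [336.1 212.5] [267.9 274.6]
[-0.082, -0.04, 0.034] [0.409 0.221 0.075] [316.  196.2] [286.6 255.5]
```

```bash
python3 - <<'E'
from h import *
from plant import cams,sensors
s=sensors.get_obs();t=s['tool_pos'];R=rpy(s['orientation'])
w=cams.snapshot('wrist');K['w']=w['camera_matrix'];RR['w']=w['R'];T['w']=w['t']
c=-w['R'].T@w['t'];print('cam in tool now',R.inv().apply(c-t).round(4))
P0={'w':None}
import h
for l in ([0,0,0],[.0095,.005,0],[.0095,.005,-.033],[.039,-.0965,-.066],[-.039,-.0965,-.066],[.039,.0965,-.066],[.039,-.0965,-.099],[-.039,-.0965,-.099]):
    X=t+R.apply(l); print(l,[proj(c,X).round(1).tolist() for c in('scene','side','w')])
E
```

```text
cam in tool now [ 0.0762 -0.     -0.1913]
[0, 0, 0] [[312.2, 205.8], [255.4, 240.7], [255.4, 224.3]]
[0.0095, 0.005, 0] [[308.7, 205.7], [253.6, 237.3], [263.3, 210.3]]
[0.0095, 0.005, -0.033] [[312.5, 196.6], [256.7, 228.7], [264.8, 230.7]]
[0.039, -0.0965, -0.066] [[338.2, 213.4], [222.4, 235.4], [19.5, 195.3]]
[-0.039, -0.0965, -0.066] [[355.9, 204.6], [249.8, 256.5], [53.4, 351.8]]
[0.039, 0.0965, -0.066] [[285.6, 170.7], [272.3, 194.1], [491.2, 195.4]]
[0.039, -0.0965, -0.099] [[342.9, 203.5], [225.1, 225.8], [-55.9, 225.5]]
[-0.039, -0.0965, -0.099] [[360.7, 195.0], [253.1, 247.2], [0.6, 417.5]]
```

```bash
python3 - <<'E'
import cv2
b=cv2.imread('pics/scene4.png');cv2.imwrite('pics/scene4d.png',cv2.resize(b[150:230,275:375],None,fx=7,fy=7,interpolation=cv2.INTER_CUBIC))
b=cv2.imread('pics/wrist4.png');cv2.imwrite('pics/wrist4d.png',cv2.resize(b[180:330,190:330],None,fx=4,fy=4,interpolation=cv2.INTER_CUBIC))
E
```

```text
(no output)
```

View pics/scene4d.png

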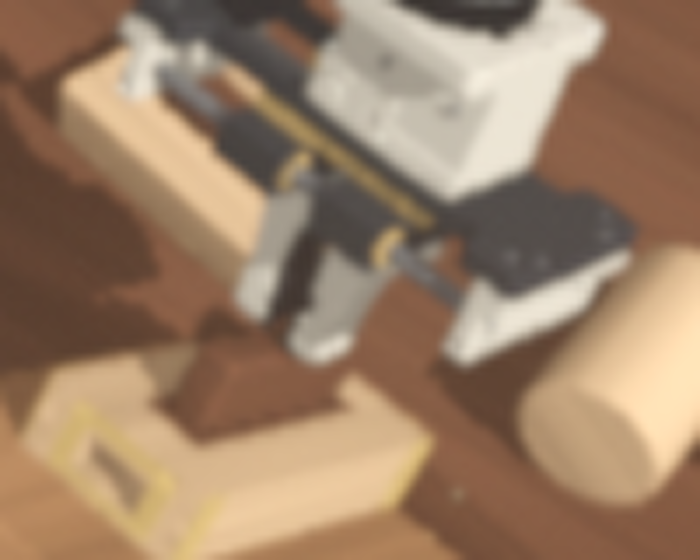

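View pics/wrist4d.png

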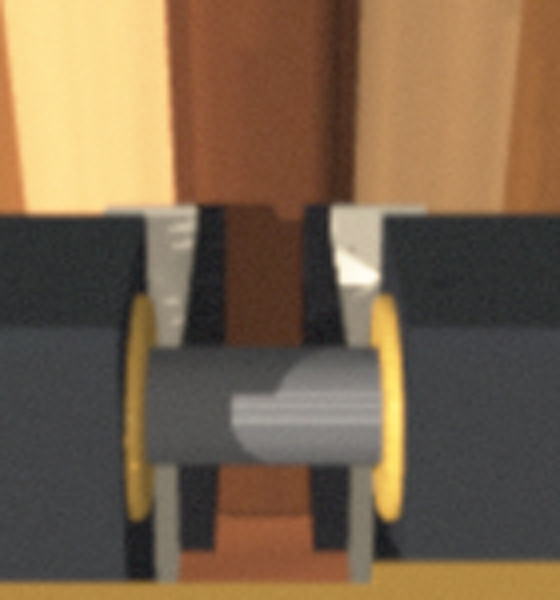

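```bash
python3 - <<'E'
from t2 import *
R=deskR();b=np.array(json.load(open('box.json')))
q=D[3][0]
for d in (12,16,20,25):
    p,Rt=tool(b,R,d,.060); p=p+Rt.apply([0,0,.033]); q1,c=ik(p,Rt,[60,3,-45,27,-37,1],X); print(d,q1,c)
p,Rt=tool(b,R,16,.060); p=p+Rt.apply([0,0,.033]); plan(p,Rt)
E
```

```text
12 [ 57.7   6.2 -48.   31.9 -31.9  -1.4] 5.829761843818694e-26
16 [ 56.9   7.4 -42.4  21.7 -35.9   9. ] 1.7089878128628252e-28
20 [ 55.1   8.9 -37.   13.7 -40.2  17.8] 3.2214528705705543e-25
25 [ 52.3  10.8 -30.9   6.  -45.9  26.7] 5.0764528980173455e-27
rows needed 0.5
[-0.04, 0.0, 0.4, 0.0, -0.01, -0.0]
[-0.09, 0.0, 0.81, 0.0, -0.02, -0.0]
[-0.13, 0.0, 1.21, 0.0, -0.03, -0.0]
[-0.17, 0.0, 1.62, 0.0, -0.03, -0.0]
[-0.21, 0.0, 2.02, 0.0, -0.04, -0.0]
[-0.26, 0.0, 2.43, 0.0, -0.05, -0.0]
[-0.3, 0.01, 2.83, 0.0, -0.06, -0.0]
[-0.34, 0.01, 3.23, 0.0, -0.07, -0.0]
```

Call:
move_arm(
  commands=[
    [5.5,0,0,0,0,0,0],
    [5.5,0,0,0,0,0,0],
    [5.5,0,0,0,0,0,0],
    [5.5,0,0,0.6,0,0,0],
    [5.5,0,0,1.2,0,0,0],
    [5.5,0,0,1.8,0,0,0],
    [5.5,0,0,2.4,0,0,0],
    [5.5,0,0,2.4,0,0,0],
  ],
)

```text
clock: 6.65
tool_pos: [0.4844, 0.2512, 0.0962]
orientation: [179.9, -17.8, -7.0]
force: [0.5, -0.1, -0.0]
opening: 0.0553
```

```bash
python3 - <<'E'
from h import *
upd([0,0,2.4,0,0,0])
from plant import sensors,cams
s=sensors.get_obs();print(s['joint_pos'].round(1),s['tool_pos'],s['force'])
for n in ['scene','wrist']:
  w=cams.snapshot(n);cv2.imwrite(f'pics/{n}5.png',w['frame'][:,:,::-1])
b=cv2.imread('pics/scene5.png');cv2.imwrite('pics/scene5d.png',cv2.resize(b[150:230,275:375],None,fx=7,fy=7,interpolation=cv2.INTER_CUBIC))
E
```

```text
[ 58.3   5.6 -47.1  30.4 -33.5  -0.3] [0.48435403 0.25124724 0.09617401] [ 0.45951045 -0.12844855 -0.0170648 ]
```

View pics/scene5d.png

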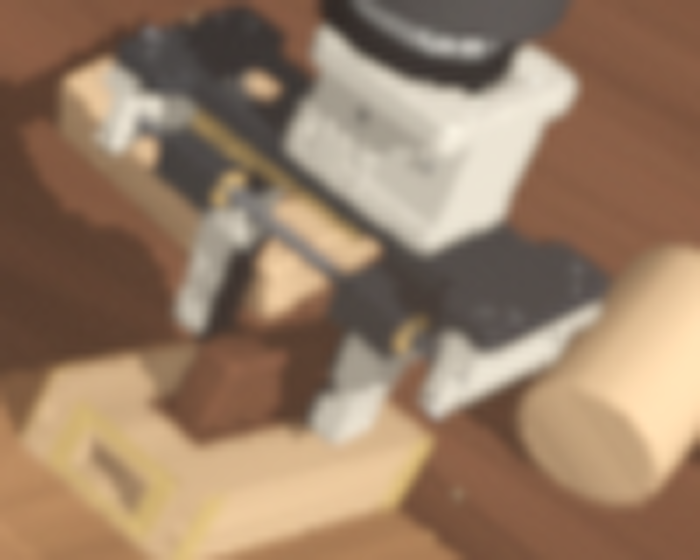

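View pics/wrist5.png

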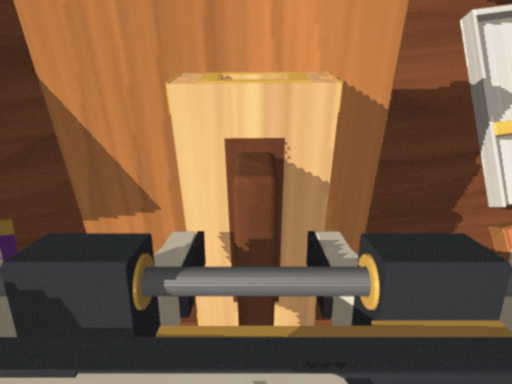

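Call:
move_arm(
  commands=[
    [5.5,0.1,0,0.4,0,0,0],
    [5.5,0.2,0,0.8,0,0,0],
    [1.0,0.2,0,0.8,0,0,0],
    [1.0,0.2,0,0.8,0,0,0],
    [1.0,0.2,0,0.8,0,0,0],
    [1.0,0.2,0,0.8,0,0,0],
    [1.0,0.2,0,0.8,0,0,0],
    [1.0,0.2,0,0.8,0,0,0],
  ],
)

```text
clock: 7.75
tool_pos: [0.4887, 0.2513, 0.09]
orientation: [180.0, -17.9, -7.0]
force: [-2.3, -0.2, 2.5]
opening: 0.0196
```

```bash
python3 - <<'E'
from h import *
upd([.2,0,.8,0,0,0])
from plant import sensors
s=sensors.get_obs();print(s['joint_pos'].round(1),s['tool_pos'],s['orientation'],s['force'],s['opening'])
json.dump({'p':s['tool_pos'].tolist(),'r':s['orientation'].tolist(),'cp':getcmd()[0].tolist(),'cq':getcmd()[1].as_quat().tolist()},open('grasp.json','w'))
R=deskR()
p,Rt=getcmd(); plan(p+R.apply([0,0,.10])+[0,0,.06],Rt)
E
```

```text
[ 57.6   6.3 -47.5  31.3 -32.2  -0.7] [0.48871022 0.25130217 0.08997012] [179.95028401 -17.86289037  -6.95726045] [-2.2547163  -0.20609284  2.52802786] 0.019645383157954034
rows needed 2.5
[-0.03, 0.0, -1.94, 0.0, 0.0, 0.0]
[-0.07, 0.01, -3.87, 0.0, 0.0, 0.0]
[-0.1, 0.01, -5.81, 0.0, 0.0, 0.0]
[-0.13, 0.01, -7.74, 0.0, 0.0, 0.0]
[-0.16, 0.01, -9.68, 0.0, 0.0, 0.0]
[-0.2, 0.02, -11.62, 0.0, 0.0, 0.0]
[-0.23, 0.02, -13.55, 0.0, 0.0, 0.0]
[-0.26, 0.02, -15.49, 0.0, 0.0, 0.0]
```

Call:
move_arm(
  commands=[
    [1.0,0,0,-1,0,0,0],
    [1.0,0,0,-2.5,0,0,0],
    [1.0,-0.1,0,-4.5,0,0,0],
    [1.0,-0.1,0,-7,0,0,0],
    [1.0,-0.1,0,-10,0,0,0],
    [1.0,-0.2,0,-13,0,0,0],
    [1.0,-0.2,0,-15,0,0,0],
    [1.0,-0.2,0,-15,0,0,0],
  ],
)

```text
clock: 8.75
tool_pos: [0.4409, 0.258, 0.2333]
orientation: [-179.9, -17.9, -7.0]
force: [0.6, 0.5, -4.7]
opening: 0.0195
```

```bash
python3 - <<'E'
from h import *
upd([-.2,0,-15,0,0,0])
from plant import sensors,cams
s=sensors.get_obs();print(s['joint_pos'].round(1),s['tool_pos'],s['orientation'],s['force'],s['moment'],s['opening'])
for n in ['scene','side']:
  w=cams.snapshot(n);cv2.imwrite(f'pics/{n}6.png',w['frame'][:,:,::-1])
E
```

```text
[ 66.3  -5.6 -35.6  20.6 -56.4   5.8] [0.44085179 0.25800308 0.23332101] [-179.87760508  -17.86591413   -6.97557999] [ 0.56841054  0.54692756 -4.66329477] [0.09155919 1.52730358 0.04836732] 0.019500424653040516
```

View pics/side6.png

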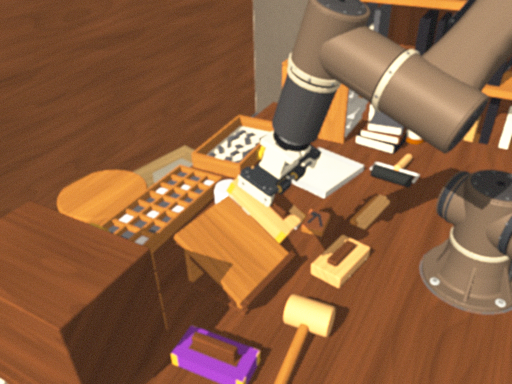

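View pics/scene6.png

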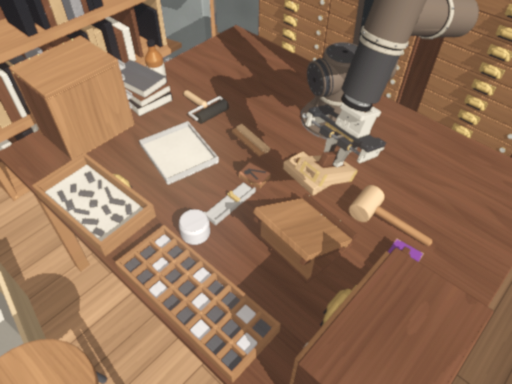

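```bash
cat > pr.py <<'E'
from t2 import *
g=json.load(open('grasp.json')); b=np.array(json.load(open('box.json')))
Gp,GR=np.array(g['cp']),Ro.from_quat(g['cq'])
BR=GR.inv()*deskR(); Bp=GR.inv().apply(b-Gp)      # box in tool
def tcp(bp,Rb): R=Rb*BR.inv(); return bp-R.apply(Bp),R
def box(p,R): return p+R.apply(Bp),R*BR
gc=np.array([.521,-.274,0])
def pose(al,tau,mouth,roll=0,psi=0):
    """box with heading al, pitch tau down, mouth point given; psi swing about box z, roll about box x (deg)"""
    Rb=Ro.from_euler('z',al,degrees=True)*Ro.from_euler('y',tau,degrees=True)*Ro.from_euler('z',psi,degrees=True)*Ro.from_euler('x',roll,degrees=True)
    return tcp(np.array(mouth)-Rb.apply([.082,0,.015]),Rb)
E
cat > t5.py <<'E'
from pr import *
np.set_printoptions(precision=2,suppress=True,linewidth=140)
al=15;h=np.array([np.cos(np.radians(al)),np.sin(np.radians(al)),0])
q=[66.3,-5.6,-35.6,20.6,-56.4,5.8]
m0=gc-.03*h
for tau,z,psi in [(-30,.28,0),(-15,.2,0),(0,.15,0),(30,.12,0),(50,.1,0),(50,.1,20),(50,.1,-20),(60,.1,0)]:
    p,R=pose(al,tau,m0+[0,0,z],0,psi); q,c=ik(p,R,q,X); print(tau,z,psi,p,q,c)
p,R=pose(al,-30,m0+[0,0,.28]); plan(p,R,n=16)
E
python3 t5.py
```

```text
-30 0.28 0 [ 0.42 -0.3   0.23] [-23.55  -2.32 -19.74 -12.81 -59.03 133.78] 1.0287681303255305e-27
-15 0.2 0 [ 0.41 -0.3   0.17] [-15.75   4.6  -22.68  -1.61 -60.23 121.46] 9.329581421530464e-28
0 0.15 0 [ 0.4  -0.31  0.14] [-10.28  12.75 -20.69   5.65 -67.63 112.57] 4.713045241183985e-22
30 0.12 0 [ 0.41 -0.3   0.16] [ -3.65  30.18  -7.97  12.48 -92.38 104.52] 1.7947801337055413e-28
50 0.1 0 [ 0.43 -0.3   0.17] [  -1.34   43.31    0.42   15.21 -107.65  102.46] 1.4092924203675262e-24
50 0.1 20 [ 0.44 -0.33  0.16] [  -1.76   43.29   -1.12   19.46 -104.46  122.96] 3.2361871053279053e-28
50 0.1 -20 [ 0.43 -0.27  0.16] [  -0.98   43.36    2.19   10.6  -109.57   81.61] 7.782201422782723e-29
60 0.1 0 [ 0.44 -0.29  0.18] [  -0.65   49.34    4.35   16.61 -115.54  102.18] 1.380980844385576e-27
rows needed 8.9
[0.27, 3.48, 0.11, 0.01, 0.0, -0.02]
[0.53, 6.96, 0.22, 0.01, 0.0, -0.05]
[0.8, 10.45, 0.32, 0.02, 0.0, -0.07]
[1.06, 13.93, 0.43, 0.03, 0.0, -0.09]
[1.33, 17.41, 0.54, 0.04, 0.0, -0.11]
[1.59, 20.89, 0.65, 0.04, 0.0, -0.14]
[1.86, 24.37, 0.76, 0.05, 0.0, -0.16]
[2.12, 27.86, 0.86, 0.06, 0.0, -0.18]
[2.39, 31.34, 0.97, 0.07, 0.0, -0.2]
[2.65, 34.82, 1.08, 0.07, 0.0, -0.23]
[2.92, 38.3, 1.19, 0.08, 0.0, -0.25]
[3.19, 41.79, 1.29, 0.09, 0.0, -0.27]
[3.45, 45.27, 1.4, 0.1, 0.0, -0.3]
[3.72, 48.75, 1.51, 0.1, 0.0, -0.32]
[3.98, 52.23, 1.62, 0.11, 0.0, -0.34]
[4.25, 55.71, 1.73, 0.12, 0.0, -0.36]
```

```bash
cat > t6.py <<'E'
from pr import *
from scipy.spatial.transform import Slerp
np.set_printoptions(precision=1,suppress=True,linewidth=140)
al=15;h=np.array([np.cos(np.radians(al)),np.sin(np.radians(al)),0])
m0=gc-.03*h
p0,R0=getcmd(); p1,R1=pose(al,-30,m0+[0,0,.28]); S=Slerp([0,1],Ro.concatenate([R0,R1]))
q=np.array([66.3,-5.6,-35.6,20.6,-56.4,5.8])
for k in range(1,17):
    u=k/16; p=p0+(p1-p0)*u+np.array([.08,0,.02])*np.sin(np.pi*u); R=S(u)
    qn,c=ik(p,R,q,X); print(k,np.round(row(p,R),2).tolist(),qn,'c%.1e'%c,'v',np.abs(qn-q).max()*8); q=qn
E
python3 t6.py
```

```text
1 [1.86, 3.29, 0.21, 0.01, 0.0, -0.02] [ 61.9  -7.1 -36.3  20.1 -55.5  11.8] c8.0e-28 v 48.19496492973128
2 [3.66, 6.59, 0.42, 0.01, 0.0, -0.05] [ 57.1  -8.3 -36.5  19.3 -54.6  18.4] c1.2e-28 v 52.80228277762481
3 [5.34, 9.91, 0.62, 0.02, 0.0, -0.07] [ 52.   -9.1 -36.3  18.2 -53.8  25.5] c2.7e-28 v 56.42805100161823
4 [6.84, 13.24, 0.81, 0.03, 0.0, -0.09] [ 46.8  -9.7 -35.9  16.7 -53.   32.9] c6.4e-27 v 59.32671415844126
5 [8.12, 16.6, 0.98, 0.04, 0.0, -0.11] [ 41.4 -10.  -35.1  14.9 -52.3  40.6] c8.1e-26 v 61.56689771560343
6 [9.14, 20.0, 1.14, 0.04, 0.0, -0.14] [ 36.  -10.2 -34.2  12.9 -51.8  48.5] c7.7e-25 v 63.29208523162174
7 [9.87, 23.42, 1.28, 0.05, 0.0, -0.16] [ 30.5 -10.1 -33.2  10.6 -51.5  56.6] c5.1e-24 v 64.68512690013961
8 [10.3, 26.89, 1.39, 0.06, 0.0, -0.18] [ 25.  -10.  -32.1   8.1 -51.5  64.8] c3.0e-23 v 65.9262363948593
9 [10.4, 30.39, 1.49, 0.07, 0.0, -0.2] [ 19.4  -9.7 -30.9   5.5 -51.6  73.2] c1.7e-22 v 67.14935801829711
10 [10.2, 33.92, 1.57, 0.07, 0.0, -0.23] [ 13.6  -9.4 -29.6   2.7 -52.   81.8] c8.2e-22 v 68.40063880539662
11 [9.71, 37.5, 1.63, 0.08, 0.0, -0.25] [  7.7  -8.8 -28.3  -0.1 -52.6  90.5] c3.2e-21 v 69.6056324756288
12 [8.96, 41.1, 1.67, 0.09, 0.0, -0.27] [  1.5  -8.  -26.9  -2.9 -53.5  99.3] c8.5e-21 v 70.55800716496344
13 [7.99, 44.73, 1.7, 0.1, 0.0, -0.3] [ -4.7  -7.  -25.3  -5.7 -54.6 108.2] c1.4e-20 v 70.94671784303114
14 [6.84, 48.38, 1.71, 0.1, 0.0, -0.32] [-11.1  -5.8 -23.6  -8.4 -55.9 117. ] c9.9e-21 v 70.43064583214482
15 [5.58, 52.04, 1.72, 0.11, 0.0, -0.34] [-17.4  -4.2 -21.8 -10.7 -57.4 125.6] c2.9e-21 v 68.74373465341466
16 [4.25, 55.71, 1.73, 0.12, 0.0, -0.36] [-23.5  -2.3 -19.7 -12.8 -59.  133.8] c3.1e-22 v 65.78503969468363
```

Call:
move_arm(
  commands=[
    [1.0,1.9,3.3,0.2,0.01,0,-0.02],
    [1.0,3.7,6.6,0.4,0.01,0,-0.05],
    [1.0,5.3,9.9,0.6,0.02,0,-0.07],
    [1.0,6.8,13.2,0.8,0.03,0,-0.09],
    [1.0,8.1,16.6,1.0,0.04,0,-0.11],
    [1.0,9.1,20,1.1,0.04,0,-0.14],
    [1.0,9.9,23.4,1.3,0.05,0,-0.16],
    [1.0,10.3,26.9,1.4,0.06,0,-0.18],
  ],
)

```text
clock: 9.85
tool_pos: [0.5093, -0.0239, 0.2487]
orientation: [-180.0, -17.7, 3.9]
force: [-0.3, -0.9, -3.2]
opening: 0.0199
```

```bash
cat > t7.py <<'E'
from pr import *
from scipy.spatial.transform import Slerp
np.set_printoptions(precision=1,suppress=True,linewidth=140)
al=15;h=np.array([np.cos(np.radians(al)),np.sin(np.radians(al)),0]);m0=gc-.03*h
r8=row
old=json.load(open('cmd.json'))
pr_,Rr=np.array(old['p']),Ro.from_quat(old['q'])
p1,R1=pose(al,-30,m0+[0,0,.28]); S=Slerp([0,1],Ro.concatenate([Rr,R1]))
new=[]
for k in range(9,17):
    u=k/16; new.append((pr_+(p1-pr_)*u+np.array([.08,0,.02])*np.sin(np.pi*u),S(u)))
upd([10.3,26.9,1.4,.06,0,-.18])
for p,R in new: print(np.round(row(p,R),2).tolist())
from plant import sensors
s=sensors.get_obs();print(s['tool_pos'],getcmd()[0],s['joint_pos'],s['opening'])
E
python3 t7.py
```

```text
[-0.52, 3.45, -0.12, 0.01, -0.0, -0.02]
[-1.35, 6.89, -0.25, 0.01, -0.0, -0.05]
[-2.47, 10.31, -0.4, 0.02, -0.0, -0.07]
[-3.86, 13.72, -0.57, 0.03, -0.0, -0.09]
[-5.46, 17.11, -0.75, 0.04, -0.0, -0.12]
[-7.25, 20.49, -0.95, 0.04, -0.0, -0.14]
[-9.15, 23.86, -1.15, 0.05, -0.0, -0.16]
[-11.11, 27.23, -1.36, 0.06, -0.0, -0.18]
[ 0.5 -0.   0.2] [ 0.5 -0.   0.3] [ 24.7  -9.9 -32.1   7.9 -51.4  65.2] 0.019930779754913447
```

Call:
move_arm(
  commands=[
    [1.0,-0.5,3.4,-0.1,0.01,0,-0.02],
    [1.0,-1.3,6.9,-0.2,0.01,0,-0.05],
    [1.0,-2.5,10.3,-0.4,0.02,0,-0.07],
    [1.0,-3.9,13.7,-0.6,0.03,0,-0.09],
    [1.0,-5.5,17.1,-0.7,0.04,0,-0.12],
    [1.0,-7.2,20.5,-0.9,0.04,0,-0.14],
    [1.0,-9.1,23.9,-1.1,0.05,0,-0.16],
    [1.0,-11.1,27.2,-1.4,0.06,0,-0.18],
  ],
)

```text
clock: 10.85
tool_pos: [0.4172, -0.302, 0.2277]
orientation: [-179.7, -17.8, 14.7]
force: [1.3, 0.5, -3.0]
opening: 0.0197
```

```bash
cat > t8.py <<'E'
from pr import *
np.set_printoptions(precision=3,suppress=True,linewidth=140)
upd([-11.1,27.2,-1.4,.06,0,-.18])
from plant import sensors,cams
s=sensors.get_obs();print(s['tool_pos'],getcmd()[0],s['joint_pos'],s['opening'])
for n in ['scene','side']:
  w=cams.snapshot(n);cv2.imwrite(f'pics/{n}8.png',w['frame'][:,:,::-1])
bp,bR=box(s['tool_pos'],rpy(s['orientation']))
for l in ([.082,0,.015],[.082,.04,.034],[.082,-.04,.034],[-.082,.04,.034],[-.082,-.04,.034]):
  Y=bp+bR.apply(l);print(l,Y,proj('scene',Y),proj('side',Y))
E
python3 t8.py
```

```text
[ 0.417 -0.302  0.228] [ 0.419 -0.301  0.23 ] [-23.904  -2.076 -19.61  -13.058 -59.261 134.021] 0.01967766310524909
[0.082, 0, 0.015] [ 0.491 -0.283  0.278] [173.982  81.39 ] [336.272  98.357]
[0.082, 0.04, 0.034] [ 0.471 -0.247  0.295] [186.203  78.756] [338.405  98.57 ]
[0.082, -0.04, 0.034] [ 0.492 -0.324  0.294] [164.072  71.525] [341.191  88.586]
[-0.082, 0.04, 0.034] [ 0.334 -0.283  0.213] [212.846  77.397] [384.231 128.033]
[-0.082, -0.04, 0.034] [ 0.354 -0.36   0.213] [192.446  70.899] [384.978 116.859]
```

View pics/side8.png

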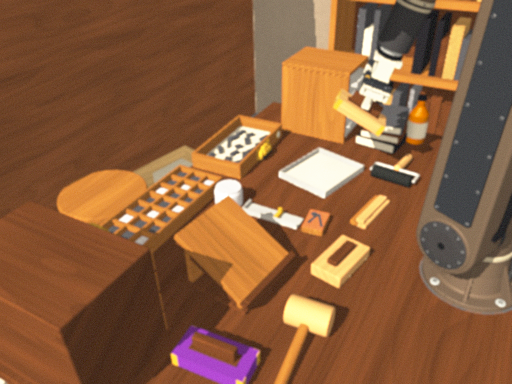

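View pics/scene8.png

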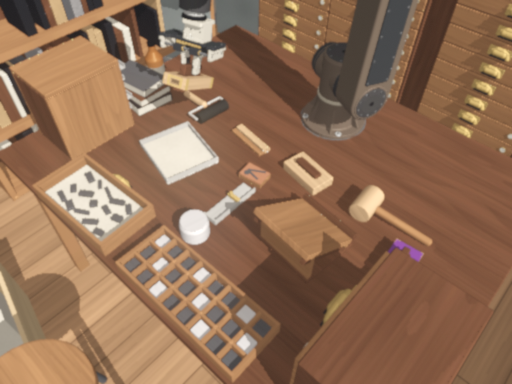

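```bash
cat > t9.py <<'E'
import sys
from pr import *
np.set_printoptions(precision=1,suppress=True,linewidth=140)
al=15;h=np.array([np.cos(np.radians(al)),np.sin(np.radians(al)),0]);m0=gc-.03*h
def seq(L,q):
    for tau,z,psi,roll in L:
        p,R=pose(al,tau,m0+[0,0,z],roll,psi); qn,c=ik(p,R,q,X); print(np.round(row(p,R),2).tolist(),'c%.0e'%c,qn,'v%.0f'%(np.abs(qn-q).max()*8));q=qn
if __name__=='__main__':
    q=np.array([-23.9,-2.1,-19.6,-13.,-59.3,134.])
    seq([(-30+30*k/8,.28-.14*k/8,0,0) for k in range(1,9)],q)
E
python3 t9.py
```

```text
[-0.7, 0.04, 1.12, -0.0, -0.07, -0.0] c3e-29 [-21.3  -1.  -20.5  -9.6 -59.4 130.4] v29
[-1.34, 0.04, 2.2, -0.0, -0.13, -0.0] c1e-21 [-19.3   0.5 -21.1  -6.7 -59.9 127.1] v26
[-1.94, 0.05, 3.28, -0.0, -0.2, -0.0] c1e-23 [-17.4   2.2 -21.5  -4.  -60.7 124.2] v24
[-2.51, 0.05, 4.34, -0.0, -0.26, -0.0] c6e-26 [-15.8   4.1 -21.8  -1.6 -61.6 121.4] v22
[-3.04, 0.05, 5.41, -0.0, -0.33, -0.0] c8e-25 [-14.2   6.2 -22.    0.6 -62.6 118.9] v20
[-3.52, 0.06, 6.48, -0.0, -0.39, -0.0] c9e-26 [-12.8   8.4 -22.    2.5 -63.7 116.5] v19
[-3.97, 0.06, 7.56, -0.0, -0.46, -0.0] c1e-25 [-11.5  10.8 -21.8   4.2 -65.  114.4] v19
[-4.38, 0.07, 8.64, -0.0, -0.52, -0.0] c6e-26 [-10.3  13.3 -21.5   5.7 -66.3 112.4] v20
```

Call:
move_arm(
  commands=[
    [1.0,-0.7,0,1.1,0,-0.07,0],
    [1.0,-1.3,0,2.2,0,-0.13,0],
    [1.0,-1.9,0,3.3,0,-0.2,0],
    [1.0,-2.5,0,4.3,0,-0.26,0],
    [1.0,-3.0,0,5.4,0,-0.33,0],
    [1.0,-3.5,0.1,6.5,0,-0.39,0],
    [1.0,-4.0,0.1,7.6,0,-0.46,0],
    [1.0,-4.4,0.1,8.6,0,-0.52,0],
  ],
)

```text
clock: 11.95
tool_pos: [0.4037, -0.3053, 0.1326]
orientation: [-179.8, 12.1, 14.8]
force: [0.2, -0.2, -3.9]
opening: 0.0196
```

```bash
cat > t10.py <<'E'
from t9 import *
upd([-4.4,.1,8.6,0,-.52,0])
from plant import sensors
s=sensors.get_obs();print(s['tool_pos'],s['orientation'],getcmd()[0],s['force'])
seq([(min(48,8*k),.14-.05*k/6 if k<6 else .09,0,0) for k in range(1,9)],s['joint_pos'])
E
python3 t10.py
```

```text
[ 0.4 -0.3  0.1] [-179.8   12.1   14.8] [ 0.4 -0.3  0.1] [ 0.2 -0.2 -3.9]
[-0.04, -0.04, -0.4, -0.01, -0.14, -0.0] c6e-28 [ -8.   17.5 -18.2   8.2 -73.1 109.3] v54
[0.05, -0.04, -0.86, -0.01, -0.28, -0.0] c3e-20 [ -6.2  22.1 -14.8  10.  -79.8 107. ] v54
[0.32, -0.04, -1.31, -0.01, -0.42, -0.0] c1e-21 [ -4.6  27.  -11.2  11.5 -86.4 105.3] v53
[0.77, -0.04, -1.74, -0.01, -0.56, -0.0] c4e-23 [ -3.4  32.1  -7.7  12.8 -92.8 104. ] v51
[1.38, -0.05, -2.11, -0.01, -0.7, -0.0] c2e-24 [ -2.3  37.3  -4.2  13.9 -99.1 103. ] v50
[2.16, -0.05, -2.42, -0.01, -0.84, -0.0] c4e-23 [  -1.5   42.7   -0.8   14.9 -105.2  102.3] v49
[2.16, -0.05, -2.42, -0.01, -0.84, -0.0] c4e-23 [  -1.5   42.7   -0.8   14.9 -105.2  102.3] v0
[2.16, -0.05, -2.42, -0.01, -0.84, -0.0] c4e-23 [  -1.5   42.7   -0.8   14.9 -105.2  102.3] v0
```

Call:
move_arm(
  commands=[
    [1.0,0,0,-0.4,0,-0.14,0],
    [1.0,0.1,0,-0.9,0,-0.28,0],
    [1.0,0.3,0,-1.3,0,-0.42,0],
    [1.0,0.8,0,-1.7,0,-0.56,0],
    [1.0,1.4,0,-2.1,0,-0.7,0],
    [1.0,2.2,0,-2.4,0,-0.84,0],
    [1.0,2.2,0,-2.4,0,-0.84,0],
    [1.0,2.2,0,-2.4,0,-0.84,0],
  ],
)

```text
clock: 12.95
tool_pos: [0.4298, -0.299, 0.1522]
orientation: [-179.7, 60.0, 15.1]
force: [-0.0, 0.3, -1.6]
opening: 0.0199
```

```bash
python3 - <<'E'
from pr import *
np.set_printoptions(precision=3,suppress=True,linewidth=140)
upd([2.2,0,-2.4,0,-.84,0])
from plant import sensors,cams
s=sensors.get_obs();print(s['tool_pos'],s['orientation'],s['joint_pos'],s['force'],s['moment'])
for n in ['scene','side','wrist']:
  w=cams.snapshot(n);cv2.imwrite(f'pics/{n}11.png',w['frame'][:,:,::-1])
a=cv2.imread('pics/scene11.png');cv2.imwrite('pics/scene11c.png',cv2.resize(a[60:200,110:250],None,fx=4,fy=4,interpolation=cv2.INTER_CUBIC))
a=cv2.imread('pics/side11.png');cv2.imwrite('pics/side11c.png',cv2.resize(a[80:210,260:420],None,fx=4,fy=4,interpolation=cv2.INTER_CUBIC))
bp,bR=box(s['tool_pos'],rpy(s['orientation']))
for l in ([.082,0,.015],[.082,.04,.034],[.082,-.04,.034],[-.082,.04,.034],[-.082,-.04,.034]):
  Y=bp+bR.apply(l);print(l,Y,proj('scene',Y),proj('side',Y))
E
```

```text
[ 0.43  -0.299  0.152] [-179.687   60.003   15.052] [  -1.714   42.836   -0.418   14.683 -105.219  102.488] [-0.022  0.264 -1.591] [ 0.798 -3.436  0.069]
[0.082, 0, 0.015] [ 0.493 -0.282  0.089] [181.027 129.479] [331.299 152.601]
[0.082, 0.04, 0.034] [ 0.496 -0.24   0.102] [188.318 132.845] [325.634 154.649]
[0.082, -0.04, 0.034] [ 0.517 -0.317  0.101] [168.172 125.308] [328.785 143.074]
[-0.082, 0.04, 0.034] [ 0.39  -0.268  0.223] [203.093  84.002] [364.801 123.098]
[-0.082, -0.04, 0.034] [ 0.411 -0.346  0.223] [182.292  77.149] [366.443 112.163]
```

View pics/scene11c.png

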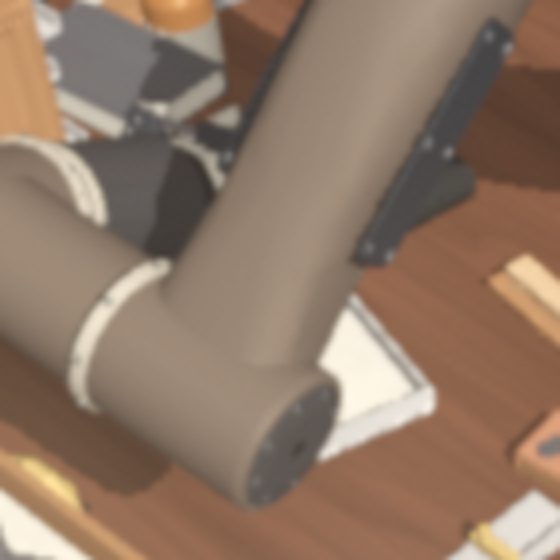

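View pics/side11c.png

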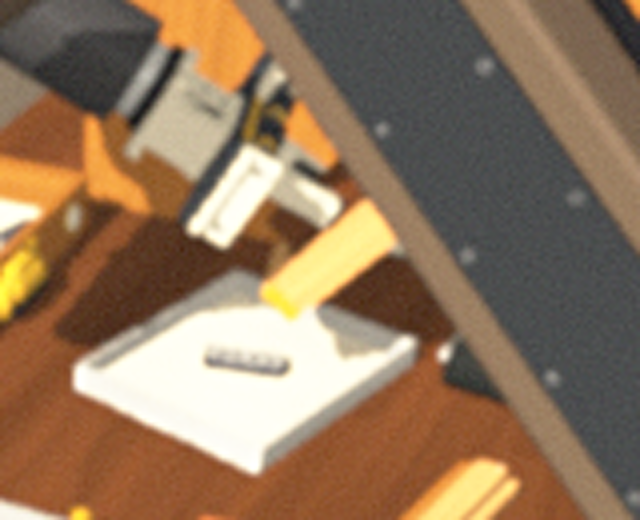

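```bash
cat > t12.py <<'E'
from t9 import *
from plant import sensors
s=sensors.get_obs()
x=plane('side',(322,170.5),.009); a=plane('side',(260+205/4,80+352/4),.009); bb=plane('side',(260+290/4,80+370/4),.009)
G=Ro.from_euler('z',-15.4,degrees=True); go=np.array([.4325,-.2485,0]); f=lambda v:(G.inv().apply(v-go)*1000).round(0)
print('orn in galley mm',f(x),f(a),f(bb),np.linalg.norm(a-bb))
seq([(48-78*k/8,.09+.19*k/8,0,0) for k in range(1,9)],s['joint_pos'])
E
python3 t12.py
```

```text
orn in galley mm [ 97. -13.   9.] [134.  -1.   9.] [ 63. -26.   9.] 0.07572452071439757
[-1.55, -0.05, 0.28, -0.01, 0.17, 0.0] c1e-28 [ -2.5  35.4  -4.3  13.7 -99.  103.5] v57
[-2.83, -0.05, 0.44, -0.01, 0.34, 0.0] c1e-28 [ -3.9  28.4  -7.7  12.3 -92.9 105.1] v56
[-3.89, -0.05, 0.44, -0.01, 0.51, 0.0] c4e-29 [ -5.6  21.7 -10.9  10.5 -86.7 107.2] v54
[-4.76, -0.05, 0.25, -0.01, 0.68, 0.0] c4e-28 [ -7.8  15.4 -13.7   8.2 -80.5 110. ] v50
[-5.48, -0.05, -0.15, -0.01, 0.85, -0.0] c2e-27 [-10.5   9.7 -16.2   5.1 -74.4 113.6] v49
[-6.09, -0.06, -0.79, -0.01, 1.02, -0.0] c5e-24 [-13.9   4.7 -18.2   0.9 -68.5 118.5] v47
[-6.63, -0.06, -1.68, -0.01, 1.19, -0.0] c9e-23 [-18.2   0.6 -19.4  -4.9 -63.2 125. ] v52
[-7.14, -0.07, -2.84, -0.0, 1.36, -0.0] c6e-23 [-23.5  -2.3 -19.7 -12.8 -59.  133.8] v70
```

Call:
move_arm(
  commands=[
    [1.0,-1.5,0,0.3,0,0.17,0],
    [1.0,-2.8,0,0.4,0,0.34,0],
    [1.0,-3.9,0,0.4,0,0.51,0],
    [1.0,-4.8,0,0.2,0,0.68,0],
    [1.0,-5.5,0,-0.2,0,0.85,0],
    [1.0,-6.1,0,-0.8,0,1.02,0],
    [1.0,-6.6,0,-1.7,0,1.19,0],
    [1.0,-7.1,0,-2.8,0,1.36,0],
  ],
)

```text
clock: 14.1
tool_pos: [0.4179, -0.3018, 0.232]
orientation: [179.9, -18.4, 14.8]
force: [-0.6, -0.2, -3.1]
opening: 0.0197
```

```bash
cat > t13.py <<'E'
from pr import *
from scipy.spatial.transform import Slerp
np.set_printoptions(precision=3,suppress=True,linewidth=140)
upd([-7.1,0,-2.8,0,1.36,0])
from plant import sensors,cams
s=sensors.get_obs();print(s['tool_pos'],getcmd()[0],s['orientation'],s['force'],s['opening'])
for n in ['scene','side']:
  w=cams.snapshot(n);cv2.imwrite(f'pics/{n}13.png',w['frame'][:,:,::-1])
# target: above home
R=deskR(); p1=Gp+R.apply([0,0,.10])+np.array([0,0,.05]); R1=GR
p0,R0=getcmd(); S=Slerp([0,1],Ro.concatenate([R0,R1])); q=s['joint_pos']
W=[]
for k in range(1,17):
    u=k/16; p=p0+(p1-p0)*u+np.array([.08,0,.02])*np.sin(np.pi*u); Rk=S(u); W.append((p,Rk))
    qn,c=ik(p,Rk,q,X); print(k,np.round(row(p,Rk),2).tolist(),'c%.0e v%.0f'%(c,np.abs(qn-q).max()*8)); q=qn
E
python3 t13.py
```

```text
[ 0.418 -0.302  0.232] [ 0.419 -0.302  0.229] [179.901 -18.396  14.783] [-0.612 -0.238 -3.056] 0.019704409674381876
1 [2.51, -2.95, 0.42, -0.01, -0.0, 0.02] c1e-20 v67
2 [4.97, -5.92, 0.84, -0.02, 0.0, 0.05] c1e-28 v68
3 [7.3, -8.92, 1.26, -0.02, -0.0, 0.07] c1e-28 v70
4 [9.47, -11.96, 1.66, -0.03, 0.0, 0.09] c1e-29 v71
5 [11.42, -15.05, 2.05, -0.04, 0.0, 0.11] c4e-29 v71
6 [13.11, -18.21, 2.43, -0.05, 0.0, 0.14] c2e-28 v70
7 [14.52, -21.44, 2.79, -0.05, 0.0, 0.16] c4e-28 v69
8 [15.63, -24.75, 3.13, -0.06, -0.0, 0.18] c4e-30 v68
9 [16.43, -28.14, 3.45, -0.07, 0.0, 0.2] c1e-28 v67
10 [16.94, -31.6, 3.76, -0.08, 0.0, 0.23] c1e-20 v65
11 [17.16, -35.14, 4.05, -0.08, -0.0, 0.25] c4e-21 v64
12 [17.12, -38.74, 4.32, -0.09, 0.0, 0.27] c1e-21 v62
13 [16.87, -42.4, 4.59, -0.1, 0.0, 0.29] c2e-22 v60
14 [16.45, -46.1, 4.84, -0.11, -0.0, 0.32] c2e-23 v57
15 [15.91, -49.82, 5.08, -0.11, 0.0, 0.34] c9e-25 v53
16 [15.31, -53.57, 5.33, -0.12, 0.0, 0.36] c3e-26 v49
```

```bash
python3 -c "
import cv2
a=cv2.imread('pics/scene13.png');b=cv2.imread('pics/side13.png')
import numpy as np
cv2.imwrite('pics/both13.png',np.hstack([cv2.resize(a[110:190,130:230],None,fx=4,fy=4),cv2.resize(b[140:220,270:370],None,fx=4,fy=4)]))"
```

```text
(no output)
```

View pics/both13.png

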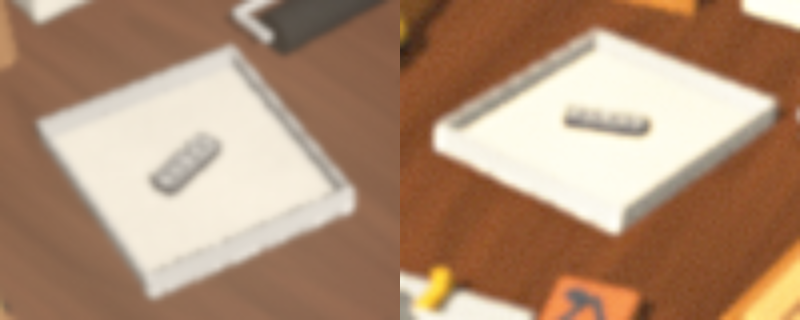

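View pics/side13.png

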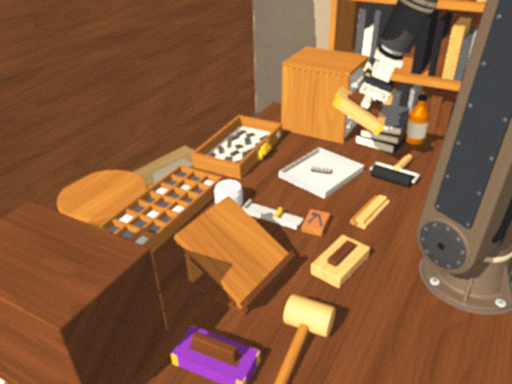

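Call:
move_arm(
  commands=[
    [1.0,2.5,-2.9,0.4,-0.01,0,0.02],
    [1.0,5,-5.9,0.8,-0.02,0,0.05],
    [1.0,7.3,-8.9,1.3,-0.02,0,0.07],
    [1.0,9.5,-12,1.7,-0.03,0,0.09],
    [1.0,11.4,-15,2,-0.04,0,0.11],
    [1.0,13.1,-18.2,2.4,-0.05,0,0.14],
    [1.0,14.5,-21.4,2.8,-0.05,0,0.16],
    [1.0,15.6,-24.7,3.1,-0.06,0,0.18],
  ],
)

```text
clock: 15.2
tool_pos: [0.5082, -0.0223, 0.2489]
orientation: [-180.0, -17.9, 3.8]
force: [0.4, -0.1, -2.0]
opening: 0.0198
```

```bash
python3 - <<'E'
from pr import *
from scipy.spatial.transform import Slerp
R=deskR(); p1=Gp+R.apply([0,0,.10])+np.array([0,0,.05]); R1=GR
p0,R0=getcmd(); S=Slerp([0,1],Ro.concatenate([R0,R1]))
W=[(p0+(p1-p0)*k/16+np.array([.08,0,.02])*np.sin(np.pi*k/16),S(k/16)) for k in range(9,17)]
upd([15.6,-24.7,3.1,-.06,0,.18])
for p,Rk in W: print(np.round(row(p,Rk),2).tolist())
E
```

```text
[0.2, -3.55, 0.14, -0.01, 0.0, 0.02]
[0.08, -7.06, 0.24, -0.02, 0.0, 0.05]
[-0.34, -10.59, 0.32, -0.02, -0.0, 0.07]
[-1.02, -14.13, 0.38, -0.03, 0.0, 0.09]
[-1.93, -17.69, 0.42, -0.04, 0.0, 0.11]
[-3.01, -21.27, 0.45, -0.05, 0.0, 0.14]
[-4.21, -24.85, 0.48, -0.05, 0.0, 0.16]
[-5.47, -28.43, 0.5, -0.06, 0.0, 0.18]
```

Call:
move_arm(
  commands=[
    [1.0,0.2,-3.5,0.1,-0.01,0,0.02],
    [1.0,0.1,-7.1,0.2,-0.02,0,0.05],
    [1.0,-0.3,-10.6,0.3,-0.02,0,0.07],
    [1.0,-1,-14.1,0.4,-0.03,0,0.09],
    [1.0,-1.9,-17.7,0.4,-0.04,0,0.11],
    [1.0,-3,-21.3,0.4,-0.05,0,0.14],
    [1.0,-4.2,-24.8,0.5,-0.05,0,0.16],
    [1.0,-5.5,-28.4,0.5,-0.06,0,0.18],
  ],
)

```text
clock: 16.2
tool_pos: [0.4381, 0.2573, 0.2276]
orientation: [-180.0, -18.0, -7.1]
force: [0.4, -1.4, -2.0]
opening: 0.0196
```

```bash
python3 - <<'E'
from pr import *
np.set_printoptions(precision=4,suppress=True)
upd([-5.5,-28.4,.5,-.06,0,.18])
from plant import sensors,cams
s=sensors.get_obs();print(s['tool_pos'],getcmd()[0],s['orientation'],GR.as_euler('xyz',degrees=True),s['force'])
R=deskR()
for z in (.03,.006,.0):
    print('z',z,np.round(row(Gp+R.apply([.002,0,z]),GR),2).tolist())
for n in ['side','wrist']:
  w=cams.snapshot(n);cv2.imwrite(f'pics/{n}15.png',w['frame'][:,:,::-1])
bp,bR=box(s['tool_pos'],rpy(s['orientation']))
for l in ([.082,.04,.034],[.082,-.04,.034],[-.082,.04,.034],[-.082,-.04,.034]):
  Y=bp+bR.apply(l);print(l,proj('side',Y))
b=cv2.imread('pics/side15.png');cv2.imwrite('pics/side15c.png',cv2.resize(b[150:310,165:325],None,fx=3.7,fy=3.7,interpolation=2))
E
```

```text
[0.4381 0.2573 0.2276] [0.4386 0.2569 0.2267] [-179.9521  -17.9538   -7.0687] [179.943  -17.8594  -6.9638] [ 0.3581 -1.3634 -1.9745]
z 0.03 [0.16, -0.05, 11.56, -0.0, 0.0, 0.0]
z 0.006 [0.67, -0.06, 13.91, -0.0, 0.0, 0.0]
z 0.0 [0.79, -0.06, 14.49, -0.0, 0.0, 0.0]
[0.082, 0.04, 0.034] [232.614  184.0873]
[0.082, -0.04, 0.034] [254.4911 168.1803]
[-0.082, 0.04, 0.034] [286.989  237.2709]
[-0.082, -0.04, 0.034] [306.6194 218.3001]
```

View pics/side15c.png

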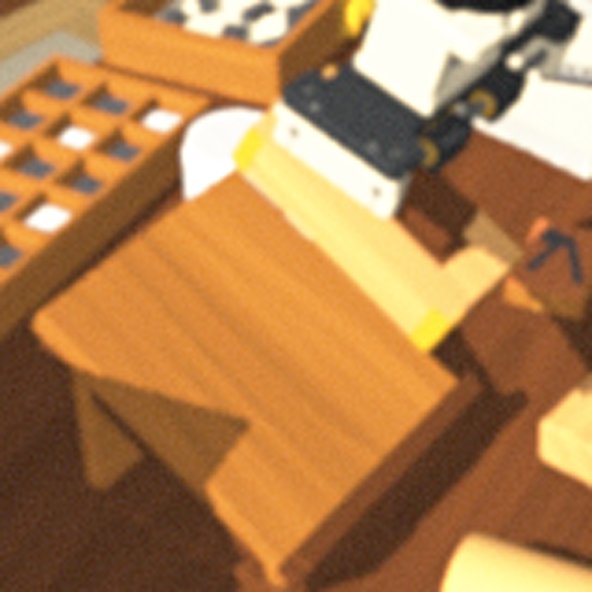

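View pics/wrist15.png

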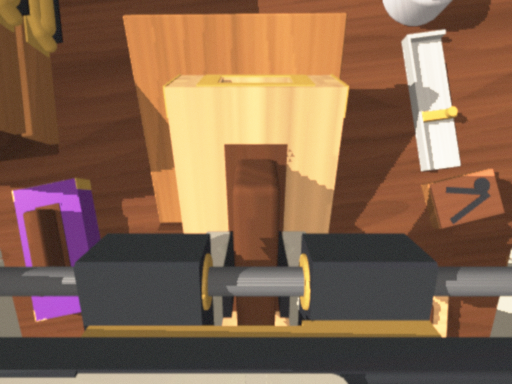

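Call:
move_arm(
  commands=[
    [1.0,0,0,3,0,0,0],
    [1.0,0.1,0,6,0,0,0],
    [1.0,0.1,0,9,0,0,0],
    [1.0,0.2,-0.1,11.5,0,0,0],
    [1.0,0.4,-0.1,12.7,0,0,0],
    [1.0,0.6,-0.1,13.5,0,0,0],
    [1.0,0.7,-0.1,13.9,0,0,0],
    [1.0,0.7,-0.1,13.9,0,0,0],
  ],
)

```text
clock: 17.3
tool_pos: [0.4881, 0.2519, 0.0967]
orientation: [180.0, -17.9, -7.0]
force: [-0.2, 0.9, -2.5]
opening: 0.0195
```

```bash
python3 - <<'E'
from pr import *
np.set_printoptions(precision=4,suppress=True)
upd([.7,-.1,13.9,0,0,0])
from plant import sensors,cams
s=sensors.get_obs();print(s['tool_pos'],getcmd()[0],s['orientation'],s['force'],s['moment'])
R=deskR()
bp,bR=box(s['tool_pos'],rpy(s['orientation'])); print('box in desk rel home',R.inv().apply(bp-b))
for x,z in ((.002,.0),(.002,-.002)):
    print('z',z,np.round(row(Gp+R.apply([x,0,z]),GR),2).tolist())
for n in ['side','scene']:
  w=cams.snapshot(n);cv2.imwrite(f'pics/{n}16.png',w['frame'][:,:,::-1])
import numpy as np
a=cv2.imread('pics/side16.png');c=cv2.imread('pics/scene16.png')
cv2.imwrite('pics/b16.png',np.hstack([cv2.resize(a[190:310,165:305],(420,360)),cv2.resize(c[160:260,240:356],(380,360))]))
E
```

```text
[0.4881 0.2519 0.0967] [0.4877 0.2518 0.0966] [179.9719 -17.8858  -6.9812] [-0.1871  0.9096 -2.4762] [0.1191 1.4485 0.0516]
box in desk rel home [0.0027 0.0006 0.0059]
z 0.0 [0.09, 0.04, 0.59, -0.0, 0.0, 0.0]
z -0.002 [0.13, 0.04, 0.79, -0.0, 0.0, 0.0]
```

View pics/b16.png

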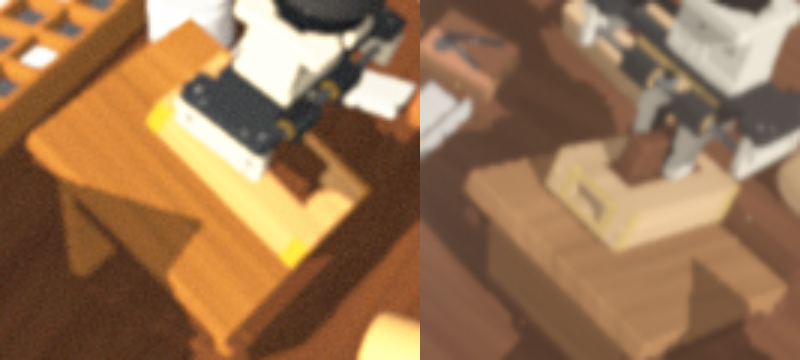

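Call:
move_arm(
  commands=[
    [1.0,0,0,0.1,0,0,0],
    [1.0,0,0,0.2,0,0,0],
    [1.0,0,0,0.3,0,0,0],
    [1.0,0.1,0,0.4,0,0,0],
    [1.0,0.1,0,0.5,0,0,0],
    [1.0,0.1,0,0.6,0,0,0],
    [1.0,0.1,0,0.7,0,0,0],
    [1.0,0.1,0,0.7,0,0,0],
  ],
)

```text
clock: 18.4
tool_pos: [0.491, 0.2514, 0.0912]
orientation: [180.0, -17.9, -7.0]
force: [-11.6, -4.0, 14.9]
opening: 0.02
```

```bash
python3 - <<'E'
from pr import *
np.set_printoptions(precision=4,suppress=True)
upd([.1,0,.7,0,0,0])
from plant import sensors
s=sensors.get_obs();print(s['tool_pos'],getcmd()[0],s['orientation'],s['force'],s['moment'])
R=deskR()
bp,bR=box(s['tool_pos'],rpy(s['orientation'])); print('box rel home',R.inv().apply(bp-b))
E
```

```text
[0.491  0.2514 0.0912] [0.4908 0.2514 0.0902] [179.9851 -17.9317  -6.9747] [-11.5751  -4.0488  14.9202] [-1.1501  3.9598 -0.332 ]
box rel home [ 0.0026  0.0004 -0.0004]
```

Call:
move_arm(
  commands=[
    [1.0,0,0,-0.1,0,0,0],
    [1.0,0,0,-0.1,0,0,0],
    [2.3,0,0,-0.1,0,0,0],
    [2.8,0,0,-0.1,0,0,0],
    [3.5,0,0,-0.1,0,0,0],
    [4.5,0,0,-0.1,0,0,0],
    [5.5,0,0,-0.1,0,0,0],
    [5.5,0,0,-0.1,0,0,0],
  ],
)

```text
clock: 19.4
tool_pos: [0.4906, 0.2515, 0.0908]
orientation: [179.9, -17.9, -7.0]
force: [0.7, 0.1, -0.5]
opening: 0.0534
```

Call:
move_arm(
  commands=[
    [5.5,0,0,-0.6,0,0,0],
    [5.5,0,0,-1.5,0,0,0],
    [5.5,0,0,-3,0,0,0],
    [5.5,0,0,-5,0,0,0],
    [5.5,0,0,-8,0,0,0],
    [5.5,0,0,-11,0,0,0],
    [5.5,0,0,-14,0,0,0],
    [5.5,0,0,-14,0,0,0],
  ],
)

```text
clock: 20.4
tool_pos: [0.4481, 0.2585, 0.2272]
orientation: [-179.7, -18.0, -7.0]
force: [-0.2, 0.4, -0.1]
opening: 0.0552
```

```bash
python3 - <<'E'
from pr import *
np.set_printoptions(precision=4,suppress=True)
upd([0,0,-.1,0,0,0]);upd([0,0,-14,0,0,0])
from plant import sensors,cams
s=sensors.get_obs();print(s['tool_pos'],getcmd()[0],s['force'],s['opening'],s['joint_pos'])
for n in ['side','scene','wrist']:
  w=cams.snapshot(n);cv2.imwrite(f'pics/{n}18.png',w['frame'][:,:,::-1]); np.savez(n+'18.npz',**{k:np.array(v) for k,v in w.items()})
E
```

```text
[0.4481 0.2585 0.2272] [0.4478 0.2568 0.2244] [-0.2249  0.4308 -0.0527] 0.055161044605665836 [ 65.3315  -4.8633 -35.8668  20.9149 -54.9742   6.2392]
```

View pics/side18.png

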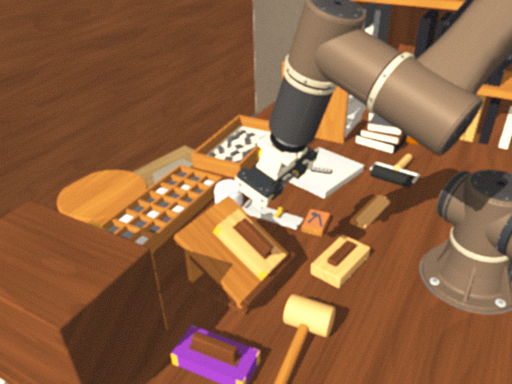

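View pics/wrist18.png

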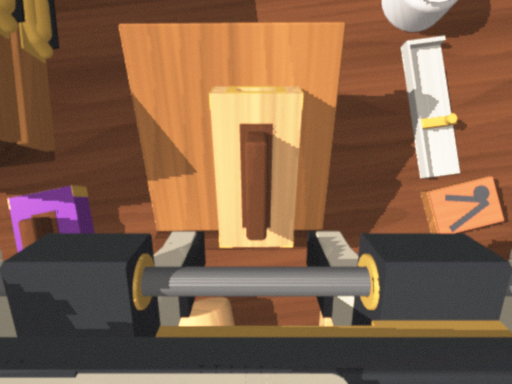

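View pics/scene18.png

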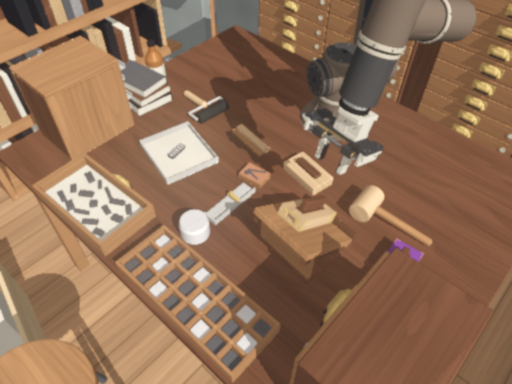

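Everything looks right, so I'll measure the box's pose from the wrist view and compare the before and after pictures.

```bash
python3 - <<'E'
from pr import *
np.set_printoptions(precision=4,suppress=True)
w=np.load('wrist18.npz');K['w']=w['camera_matrix'];RR['w']=w['R'];T['w']=w['t']
R=deskR();o=np.array([.437,.285,.045]);n=R.apply([0,0,1])
dk=lambda uv,z:R.inv().apply(plane('w',uv,p=o+n*(z+.002),n=n)-o)
for q in [(210,89),(302,89),(218,247),(294,247)]: print('lid',dk(q,.034))
for q in [(122,25),(343,24),(155,232),(322,230)]: print('desk',dk(q,0))
a=cv2.imread('pics/scene0.png').astype(int);c=cv2.imread('pics/scene18.png').astype(int)
d=(np.abs(a-c).sum(2)>90).astype(np.uint8); N,_,st,_=cv2.connectedComponentsWithStats(d)
print([s.tolist() for s in st[1:] if s[4]>25])
E
```

```text
lid [0.1653 0.0124 0.036 ]
lid [ 0.1653 -0.0664  0.036 ]
lid [-0.0038  0.0151  0.036 ]
lid [-0.0039 -0.0692  0.036 ]
desk [0.2134 0.0906 0.002 ]
desk [ 0.2141 -0.1033  0.002 ]
desk [-0.0075  0.0949  0.002 ]
desk [-0.0047 -0.1065  0.002 ]
[[127, 0, 31, 32, 523], [155, 0, 57, 60, 1292], [304, 0, 41, 57, 1299], [345, 0, 11, 5, 44], [360, 0, 24, 29, 427], [419, 0, 56, 44, 1202], [93, 5, 22, 18, 235], [350, 6, 7, 23, 86], [339, 26, 67, 73, 1283], [87, 28, 20, 24, 271], [218, 28, 54, 46, 894], [250, 33, 129, 109, 2153], [117, 35, 31, 31, 537], [404, 34, 12, 7, 41], [446, 39, 14, 3, 27], [155, 45, 7, 7, 29], [182, 44, 69, 36, 1057], [368, 62, 22, 12, 46], [330, 77, 13, 13, 120], [211, 79, 69, 86, 1580], [263, 99, 38, 24, 240], [302, 114, 20, 17, 152], [313, 127, 11, 10, 77], [315, 137, 15, 22, 129], [349, 141, 10, 13, 61], [167, 143, 19, 16, 159], [321, 146, 7, 13, 44], [354, 151, 28, 16, 220], [337, 156, 18, 19, 163]]
```

```bash
python3 -c "
from plant import job
print(job.close_job())"
```

```text
the job is handed in; nothing more can be done
None
```

I handed the job in at about 20.5 s of the 51 s allowed. The ornament lies in the galley, and the box is back on the desk, released. No verdict was reported.

I gripped the box by its batten, carried it slot end up to the galley, and tipped it to 48° with the slot about 9 cm up. The ornament slid out on that first tilt, so I never shook it. I then laid the box back and withdrew the arm.

**Last checks**
- **Ornament:** it lay near the middle of the galley, at about x 97 mm, y −13 mm in the galley's frame, and it was still there in the final pictures.
- **Box:** its centre sits about 81 mm up the slope and about 20 mm off the desk's middle line. It is in line with the desk, slot end up, with its foot by the ledge.
- **Bystanders:** the before and after scene pictures show no change at the composing stick, ink tin or picture block.

**Checks that failed or disagreed**
- **First grasp:** it missed, closing to 10 mm above the batten. In the pictures the fingertips sit about 33 mm short of the reported TCP, so I went 33 mm deeper and the fingers then closed on the batten at 19.6 mm.
- **Camera disagreement:** the side and scene views differed by up to 8 mm on desk and galley corners. The final wrist view measured the box about 169 mm long against its true 164 mm, so the figures above are good to only a few mm.
- **Contact on setting down:** about 19 N for a moment, which I eased off before opening the fingers.

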